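# Fetch the parts basket from the rinse tank with the lifting hook

## Robot

A 6-joint arm with a two-finger parallel gripper is mounted at the origin on the work surface. World frame = base frame: x ahead of the robot, y to its left, z up, the work surface at z = 0. Lengths are in m, angles in rad, forces in N, time in s.
With the tool pointing down it reaches from about 0.375 to 0.75 m from the base axis. Payload 9 kg.
Tool frame: the origin (TCP) lies midway between the tips of the shut fingers; the grasp point (between the pads) lies r.grip_depth behind it (r.grip_depth is the distance from the TCP to the grasp point, in m); z points along the fingers, y is the line along which they close (so a half turn about z gives the same grasp; the last joint's range is limited). The gripper opens to 85 mm and grips with 20 to 120 N. Pads are 22 mm wide; open, the fingers measure 114 mm over their backs; the gripper's body (76 mm by 85 mm) begins 54 mm behind the grasp point. The pads swing forward as they close: fully open they stand 13 mm farther back than shut.
Start: joints at [-1.33, 0.104, 0.097, 1.564, 0, 1.353], TCP at [0.266, -0.538, 0.231] pointing down, gripper open.
Joint ranges: [-2.99, 2.99], [-0.84, 1.86], [-1.1, 1.16], [-1.84, 2.11], [-1.51, 1.56], [-3.14, 3.14]. Speed limits (rad/s): [2.22, 2.22, 2.57, 3.14, 3.14, 3.14].

## Interface

Orientations are given as [roll, pitch, yaw] about the fixed x, y, z axes, in that order (R = Rz(yaw) Ry(pitch) Rx(roll)).
In Python, from rig import r gives the robot as it stands. The module is installed in compiled form; this text tells all that it offers.
- The arm moves only by the tool step_arm, never from a script. Its argument "increments" is a list of rows, each a list of 7 numbers: the turn, a rotation vector about the tool's x, y, z in degrees, then the shift along the tool's x, y, z in m, then the opening, from 0 (shut) to 1 (fully open). In form: [[wx, wy, wz, x, y, z, hand], ...]. A call has 1 to 12 rows; each row is the pose to reach, as a shift and turn from the pose commanded when the call began, along the tool's axes at that moment; what a row does not reach only later rows make up. A row lasts 1/8 s, in which the tool goes at most 62.5 mm and 10.7 degrees, less where a joint would pass 70% of its speed; a pose out of reach is approached as far as the arm can. A call with a gripper value outside its range is refused whole. The fingers move at their own pace and stop on an object; "force" is the grip in N (left out, the last holds). Time passes only in rows, so rows that repeat a pose let the fingers close. It gives the time, the measured TCP pose, the force, the opening and the grip force at its end, in the units of the state.
- r.get_state(): the state, without advancing time (a new reading comes with each control period).
- r.grab_frame(name): name is "side" or "top" or "wrist"; returns (picture, depth): 420x560x3 uint8, blue, green, red; 420x560 float32, m along the optical axis (not along the pixel's ray), 0 where there is no reading.
- r.calibration(name): a dict with "vertical_fov" (degrees; the focal length in pixels is half the picture's height over the tangent of half this angle, whatever the lens; pixels are square), "cx", "cy" (the principal point, pixels), "rvec" (rotation vector, rad) and "tvec" (3), from world to camera coordinates, as OpenCV has them. Camera axes: x right, y down, z forward; pixel columns grow to the right and rows downward; lengths in m; the calibration is good to about 2 mm. The wrist camera is an equidistant fisheye: a pixel r from the principal point sees the ray r / f radians off the axis. A picture is of the moment at which its call begins: read the wrist's pose just before it. calibration takes no time and is no camera call; for the wrist camera it gives the pose at the moment of the call.
- r.close_job(): hands the job in; it is judged then, once.
The state is a dict: "clock": time; "q": joint angles; "qd": joint speeds; "joint_efforts": joint torques, N m; "position": TCP position; "ee_rot": TCP orientation; "wrist_force": force on the tool from outside, world axes, zero at the start; "ft_torque": the same for the moment, N m; "width": finger opening in m; "grip_force": force on a finger pad.
Only numpy, scipy, OpenCV 4.12 (cv2) and the standard library are available. Lean on these libraries where they do the work, as an engineer would, in place of code of your own. Each camera call takes 0.05 s, during which the arm holds its last target. There are 200 camera calls.

## Task

Take the lifting hook from its holder, reach in with it under the rinse tank's clear splash hood, hook the basket by its lifting loop and lift it out with both housings in it. Set the basket down gently and upright inside the drain tray while it is still on the hook, then unhook it and hang the lifting hook back in its holder. Touch the basket with nothing but the hook, and leave the other things on the bench where they are.

Things in the scene. Friction and masses are not known exactly. Their poses are not given: they have to be found in the camera images.
- tank: Drained rinse tank, fixed: clear walls 6 thick on a white base, outer 195 (x) by 156 (y). Origin: underside, on the table, z up; front to its -x (robot side). Inside: x -95 to 80, y -65 to 65, floor at z 12. Front wall, and side walls forward of x = -15, 100 high; behind that a clear splash hood covers it (see tank_lip). A spray bar (12 diameter) at x 70, z 190; a low drain valve behind, to x 120.
- tank_lip (a point): Middle of the lower front edge of the clear splash hood: at x -15, z 215 of the tank. The hood's flat top, 6 thick, runs from here back to the rear wall, with cheeks on both sides; in front of it the tank is open above.
- tank_ledges (a point): Point midway between the tops of the tank's two white inner ledges, at x 0, z 95 of the tank. They run along the side walls, x -45 to 65, y 47 to 65 on each side (94 free between them), and carry the ends of the basket's crossbar.
- basket: Open steel basket, about 180 g, 70 (x) by 74 (y) by 40 high. Origin: centre of underside, z up. A flat crossbar 14 (x) by 118 (y) by 8 (z 58 to 66) over it rests loosely with its ends on the tank's ledges, so at the start the underside is 37 above the table, axes nearly along the tank's, origin at tank x 18 to 30. An upright lifting loop of 6 mm bar, in the y-z plane, stands on the crossbar's middle.
- basket_loop (a point): Bar centre at the middle of the top of the basket's lifting loop, 118 above the basket's underside. The bar there runs 12 mm level along y, then slopes down to y = 24 either side 28 below the top and 30 either side at the crossbar. Free height inside the loop under its top: 49. Hung here, the basket swings freely.
- housing1: Machined aluminium housing, 24 by 52 by 20 high, 35 g, lying loose in the basket; origin at the centre of its underside.
- housing2: The other housing, the same, beside it in the basket.
- hookrod: Lifting hook, 120 g, 201 long. Origin on its axis at the underside of its collar (disc 40 diameter, 4 thick), z up to the handle. Handle: black, flat-sided, 24 (x) by 18 (y), z 4 to 82; grip it across y. Below: steel shank of 8 diameter to a J hook of the same bar: at z -115 (bar centre) it turns to +x for 22, then up 12. At the start it hangs upright in the holder, x roughly along the holder's.
- hook_mouth (a point): Seat of the J hook, where the loop's bar lies (within about 8) when the basket hangs: at x 11, z -108 of the lifting hook, 7 above the lower bar's centre line, midway between shank and point (14 free between them). The hook opens upward (+z); its point is on the +x side.
- holder: Steel holder of the lifting hook, fixed: foot 130 by 100, post at its rear (front face at x 56) and on it a flat arm 8 thick, top at z 135, nothing higher. Origin on the table under the seat, z up. The arm has a slot 18 wide along x, from its open front end at x -26 (robot side) to x 20: the shank stands in the slot and the collar lies on the arm.
- holder_seat (a point): Centre of the seat, on the top of the holder's arm, midway across the slot: the lifting hook's origin is here when it hangs properly.
- tray: Steel drain tray, fixed, 170 (x) by 190 (y) outside, rim 18 high and 4 thick, floor 4 thick. Origin: centre of its underside, on the table, z up.
- multimeter: Bystander: multimeter lying flat, 75 by 150 by 42. Origin: centre of its underside.
- phone: Bystander: phone lying flat, 72 by 150 by 9. Origin: centre of its underside.
- bottle: Bystander: white bottle, 64 diameter, 150 high. Origin: centre of its underside.
- beaker: Bystander: glass beaker, 68 diameter, 85 high. Origin: centre of its underside.
- jar: Bystander: amber jar, 72 diameter, 85 high. Origin: centre of its underside.
- tripod: Bystander: small black tripod, about 140 across its feet and 158 high. Origin: on the table under its middle.
Not all that is in view belongs to the job. Of the things that look like the hookrod, the smaller one is meant.

How it is judged:
By the outcome, as a careful person would: the job done as asked, in the order asked, and still so for the second after the job is handed in, with the robot touching nothing.
It also fails if it takes over 72 s, if anything falls off the work surface, if the arm or the gripper's body presses on something with over 40 N, if the wrist force passes 120 N, or if a joint passes its speed limit or range.

## Working session

There is one attempt and no reset: what is moved stays moved. The work goes in short steps, Python scripts to look and compute and a tool call to move; the robot and the scene stay as the last step left them, time stands still between calls to the robot, and variables do not carry over. Pictures are saved under pics/ and viewed, at most 10 in all, crops included, and the job is handed in when it is done.

Besides the shell and the picture viewer there is one more tool, called as name(argument=value, ...) on one line, values as JSON. step_arm: Moves the arm, as the interface text tells. Its arguments: {"type":"object","properties":{"increments":{"type":"array"},"force":{"type":"number"}},"required":["increments"]}

```bash
mkdir -p pics; cat > h.py <<'E'
from rig import r
import numpy as np, cv2
from scipy.spatial.transform import Rotation as R
def cam(n):
    c=r.calibration(n); f=210/np.tan(np.radians(c["vertical_fov"])/2)
    M=R.from_rotvec(np.ravel(c["rvec"])).as_matrix(); t=np.ravel(c["tvec"])
    return f,c["cx"],c["cy"],M,t
def ray(n,u,v,C=None):
    f,cx,cy,M,t=C or cam(n); a=np.array([(u-cx)/f,(v-cy)/f])
    if n=="wrist":
        th=np.hypot(*a); d=np.array([*(a/max(th,1e-9)*np.sin(th)),np.cos(th)])
    else: d=np.array([a[0],a[1],1])
    return -M.T@t, M.T@d
def onz(n,u,v,z,C=None):
    o,d=ray(n,u,v,C); return o+d*(z-o[2])/d[2]
def proj(n,p,C=None):
    f,cx,cy,M,t=C or cam(n); q=M@np.asarray(p)+t
    if n=="wrist":
        th=np.arctan2(np.hypot(q[0],q[1]),q[2]); k=th*f/max(np.hypot(q[0],q[1]),1e-9); return np.array([cx+q[0]*k,cy+q[1]*k])
    return np.array([cx+f*q[0]/q[2],cy+f*q[1]/q[2]])
def cloud(n,dep,C=None):
    f,cx,cy,M,t=C or cam(n); v,u=np.mgrid[:420,:560]
    P=np.stack([(u-cx)/f*dep,(v-cy)/f*dep,dep],-1)
    return (P-t)@M
E
cat > a.py <<'E'
from h import *
for n in ["side","top"]:
    i,d=r.grab_frame(n); cv2.imwrite(f"pics/{n}0.png",i); np.savez(f"{n}0.npz",i=i,d=d)
    C=cam(n); print(n,C[0],C[1:3],-C[3].T@C[4],C[3][2])
s=r.get_state(); print({k:np.round(s[k],3) for k in s}, r.grip_depth)
E
python3 a.py
```

```text
side 430.7778087974746 (283.67699527377766, 213.1557035524764) [-0.15440307  0.67941375  1.15858836] [ 0.45944668 -0.50689153 -0.72936254]
top 413.6013932167869 (281.8413503533752, 210.09813348203417) [0.34068859 0.02248336 1.15755392] [ 0.1374205  -0.02128808 -0.99028401]
{'clock': np.float64(0.1), 'q': array([-1.33 ,  0.105,  0.097,  1.564, -0.   ,  1.353]), 'qd': array([-0.001, -0.   ,  0.002,  0.001, -0.002, -0.   ]), 'joint_efforts': array([ 6.0000e-03, -5.5821e+01,  5.0472e+01,  1.3000e-02, -0.0000e+00,
       -0.0000e+00]), 'position': array([ 0.266, -0.538,  0.231]), 'ee_rot': array([-3.14 , -0.   ,  0.459]), 'wrist_force': array([-0.148,  0.561,  0.836]), 'ft_torque': array([ 0.01 , -0.047,  0.021]), 'grip_force': np.float64(0.0), 'width': np.float64(0.086)} 0.0187
```

View pics/top0.png

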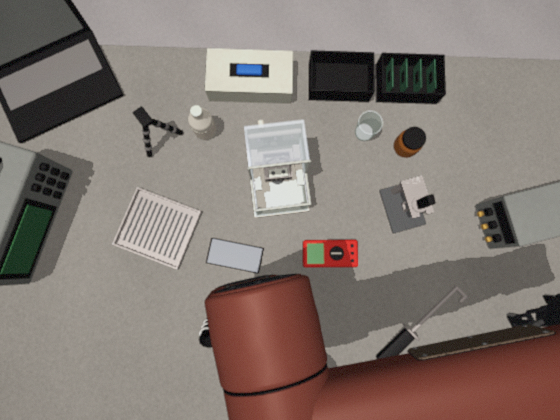

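View pics/side0.png

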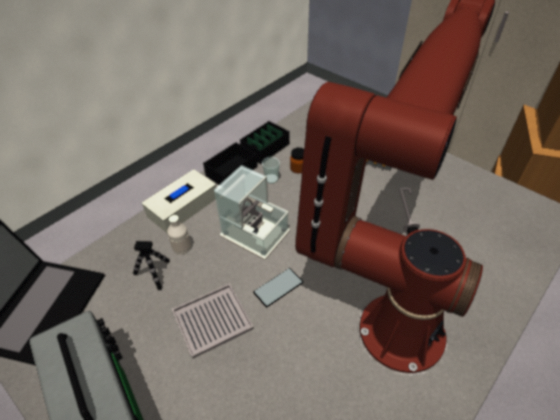

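The top view shows the tank (278,170), tray (157,228) and holder (410,200) with a black-handled hook at (426,200). A second hook lies on the table at (420,325). The hanging hook looks like the smaller one, so I'll confirm that in an enlarged crop.

```bash
cat > b.py <<'E'
from h import *
z=np.load("top0.npz"); i=z["i"]; d=z["d"]
a=cv2.resize(i[160:370,370:480],None,fx=2.8,fy=2.8,interpolation=2); b=cv2.resize(i[110:225,235:320],None,fx=5,fy=5,interpolation=2)
h=588; a=a[:h]; b=cv2.copyMakeBorder(b,0,h-b.shape[0],0,0,0)
cv2.imwrite("pics/c1.png",np.hstack([a,b]))
P=cloud("top",d)
for u,v in [(426,200),(415,182),(400,215),(395,345),(460,292),(278,175),(300,200),(157,228),(330,253),(235,255),(200,120),(370,122),(410,142)]: print(u,v,np.round(P[v,u],3))
E
python3 b.py
```

```text
426 200 [ 0.504 -0.335  0.21 ]
415 182 [ 0.562 -0.335  0.137]
400 215 [ 0.494 -0.336  0.009]
395 345 [ 0.144 -0.308  0.036]
460 292 [ 0.287 -0.475  0.061]
278 175 [0.589 0.011 0.061]
300 200 [ 0.529 -0.052  0.014]
157 228 [0.442 0.344 0.001]
330 253 [ 0.382 -0.133  0.046]
235 255 [0.372 0.124 0.009]
200 120 [0.717 0.218 0.118]
370 122 [ 0.757 -0.248  0.03 ]
410 142 [ 0.683 -0.342  0.086]
```

View pics/c1.png

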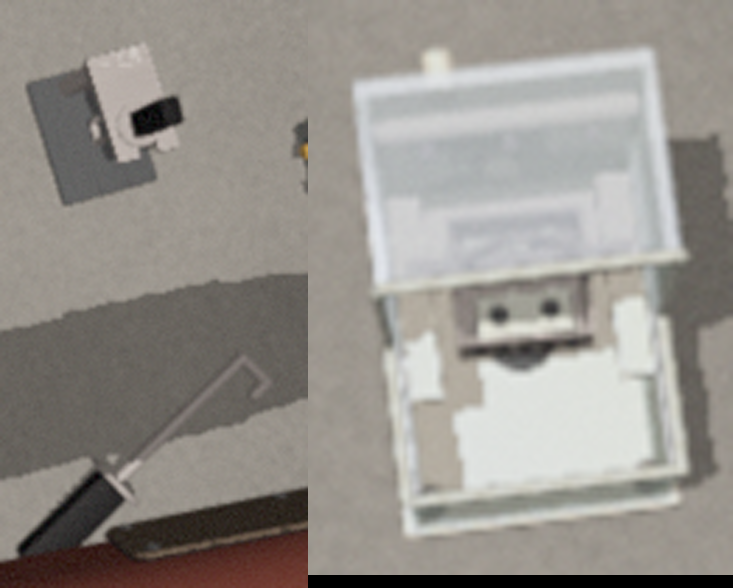

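The crop confirms it. The hook hanging in the holder (handle at top-image pixel (426,200)) is the smaller one, and the one lying at (420,325) is clearly longer, so the hanging one is meant. Next I'll measure the poses from the top depth image.

```bash
cat > m.py <<'E'
from h import *
z=np.load("top0.npz"); i=z["i"]; P=cloud("top",z["d"]); ok=z["d"]>0
def box(name,x,y,zz,extra=None):
    m=ok&(P[...,0]>x[0])&(P[...,0]<x[1])&(P[...,1]>y[0])&(P[...,1]<y[1])&(P[...,2]>zz[0])&(P[...,2]<zz[1])
    if extra is not None: m&=extra
    p=P[m]; 
    if len(p)<4: print(name,len(p)); return
    (c,s,a)=cv2.minAreaRect(p[:,:2].astype(np.float32)*1000)
    print(name,len(p),np.round(c),np.round(s),round(a,1),"medz",np.round(np.median(p[:,2]),4))
H=((.40,.66),(-.45,-.24))
box("foot",*H,(.004,.02)); box("arm",*H,(.126,.142)); box("handle",*H,(.2,.225)); box("collar",*H,(.137,.15))
T=((.25,.62),(.2,.5)); box("tray",*T,(.012,.03)); box("traysel",*T,(.003,.03))
K=((.45,.85),(-.12,.13)); box("hood",*K,(.205,.235)); box("wall100",*K,(.094,.106)); box("tankbase",*K,(.006,.02)); box("loop",*K,(.14,.165))
box("tableerr",(.45,.5),(0.15,.2),(-.02,.02))
E
python3 m.py
```

```text
foot 1339 [ 530. -344.] [259. 208.] 0.6 medz 0.0096
arm 715 [ 526. -339.] [99. 60.] 16.5 medz 0.1358
handle 102 [ 504. -342.] [24. 18.] 3.5 medz 0.2165
collar 242 [ 525. -339.] [97. 58.] 16.1 medz 0.1381
tray 471 [442. 343.] [192. 170.] 70.3 medz 0.0177
traysel 4213 [435. 350.] [370. 299.] 0.0 medz 0.005
hood 2624 [626.  19.] [105. 147.] 8.2 medz 0.2215
wall100 608 [549.   8.] [114. 149.] 8.5 medz 0.0996
tankbase 1520 [654.   8.] [246. 393.] 89.2 medz 0.0123
loop 27 [583.  13.] [ 18. 146.] 8.8 medz 0.1502
tableerr 312 [476. 175.] [48. 48.] 1.2 medz 0.0006
```

step_arm(increments=[[0,0,3,0.03,-0.007,-0.02,1],[0,0,6,0.08,-0.02,-0.04,1],[0,0,9,0.13,-0.032,-0.06,1],[0,0,12,0.18,-0.044,-0.07,1],[0,0,14,0.23,-0.056,-0.07,1],[0,0,16.3,0.27,-0.065,-0.07,1],[0,0,16.3,0.296,-0.071,-0.07,1],[0,0,16.3,0.296,-0.071,-0.07,1],[0,0,16.3,0.296,-0.071,-0.07,1]])

```text
clock: 1.23
position: [0.4993, -0.3435, 0.301]
ee_rot: [-3.141, 0.001, 0.174]
wrist_force: [-0.1, 0.3, -0.8]
width: 0.0854
grip_force: 0.0
```

```bash
cat > c.py <<'E'
from h import *
s=r.get_state(); print(s["position"],s["ee_rot"],s["clock"],s["q"])
C=cam("wrist"); i,d=r.grab_frame("wrist"); cv2.imwrite("pics/w1.png",i); np.savez("w1.npz",i=i,d=d)
print(-C[3].T@C[4],C[3],C[0:3])
for p in [(.504,-.342,.217),(.503,-.345,.139),(.55,-.332,.135)]: print(proj("wrist",p,C))
for n in ["top","side"]:
    i,d=r.grab_frame(n); cv2.imwrite(f"pics/{n}1.png",i); np.savez(f"{n}1.npz",i=i,d=d)
z=np.load("side1.npz"); 
print(proj("side",(.6146,.0173,.155)),proj("side",(.576,.0118,.215)))
E
python3 c.py
```

```text
[ 0.49927245 -0.34349369  0.30097731] [-3.14129066e+00  5.54908732e-04  1.74273561e-01] 1.225 [-8.17984228e-01  1.53902654e-01  2.78500156e-01  1.69595010e+00
 -2.99474043e-04  2.14933503e+00]
[ 0.57023371 -0.33126528  0.44317995] [[ 0.17363704 -0.98480886  0.00129855]
 [-0.9437691  -0.16602412  0.28589486]
 [-0.2813362  -0.05086747 -0.95826011]] (np.float64(325.19226210127806), 277.96267810993265, 208.5694634094172)
[276.27733813 208.05651928]
[279.48312975 186.41202163]
[274.57531671 135.41714305]
[245.58410205 199.06125421] [254.06441255 190.39747985]
```

View pics/w1.png

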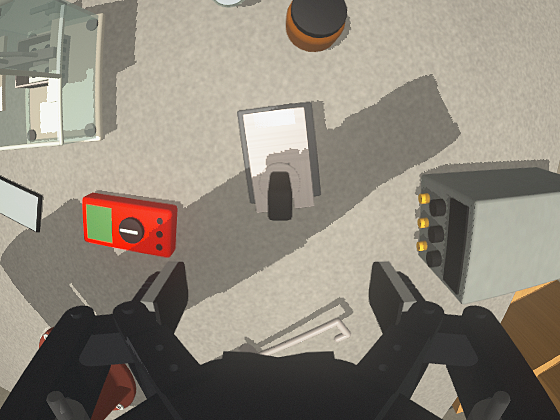

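The wrist view shows the holder at (280,165), with the hook's black handle from (280,172) to (281,220) and its top face near (281,210). I'll fit the handle top from depth.

```bash
cat >> h.py <<'E'
def wcloud(dep,C):
    f,cx,cy,M,t=C; v,u=np.mgrid[:420,:560]; a=(u-cx)/f; b=(v-cy)/f; th=np.hypot(a,b)+1e-9
    k=np.tan(th)/th; P=np.stack([a*k*dep,b*k*dep,dep],-1); return (P-t)@M
def rect(name,P,m):
    p=P[m]
    if len(p)<4: print(name,len(p)); return
    c,s,a=cv2.minAreaRect(p[:,:2].astype(np.float32)*1000); print(name,len(p),np.round(c,1),np.round(s,1),round(a,1),"z",np.round(np.median(p[:,2]),4))
def win(P,x,y,z): return (P[...,0]>x[0])&(P[...,0]<x[1])&(P[...,1]>y[0])&(P[...,1]<y[1])&(P[...,2]>z[0])&(P[...,2]<z[1])
E
cat > d.py <<'E'
from h import *
C=cam("wrist"); z=np.load("w1.npz"); P=wcloud(z["d"],C); ok=z["d"]>0
X=(.46,.65);Y=(-.42,-.27)
rect("htop",P,ok&win(P,X,Y,(.213,.225))); rect("arm",P,ok&win(P,X,Y,(.13,.137))); rect("armcollar",P,ok&win(P,X,Y,(.1375,.143)));rect("foot",P,ok&win(P,X,Y,(.003,.015)))
for n in ["top","side"]:
    zz=np.load(n+"1.npz"); Q=cloud(n,zz["d"]); k=zz["d"]>0
    rect(n+" htop",Q,k&win(Q,X,Y,(.205,.225)))
    K=((.45,.75),(-.12,.13)); rect(n+" hood",Q,k&win(Q,*K,(.214,.228))); rect(n+" loop",Q,k&win(Q,(.58,.66),(-.03,.06),(.13,.162)))
    rect(n+" tray",Q,k&win(Q,(.3,.58),(.2,.48),(.013,.03)))
i=np.load("side1.npz")["i"]; cv2.imwrite("pics/s1.png",cv2.resize(i[150:270,200:310],None,fx=5,fy=5,interpolation=2))
E
python3 d.py
```

```text
htop 755 [ 506.6 -343.9] [23.2 17.7] 10.4 z 0.2166
arm 4465 [ 526.6 -341.1] [98.5 58.6] 17.0 z 0.1349
armcollar 587 [ 510.8 -345. ] [37.8 39.8] 11.1 z 0.1389
foot 1451 [ 541.5 -336.5] [174.8 101.2] 16.4 z 0.0097
top htop 19 [ 495.3 -343.5] [ 5.6 15.3] 4.4 z 0.2159
top hood 2616 [626.5  19.6] [106.  147.6] 8.5 z 0.2214
top loop 0
top tray 456 [442.1 343. ] [192.4 170. ] 70.4 z 0.0178
side htop 0
side hood 1031 [627.1  22.9] [108.  147.8] 8.2 z 0.2208
side loop 32 [612.8  20.2] [ 7.1 48.4] 5.9 z 0.1466
side tray 405 [431.6 313. ] [258.  174.5] 70.5 z 0.0172
```

View pics/s1.png

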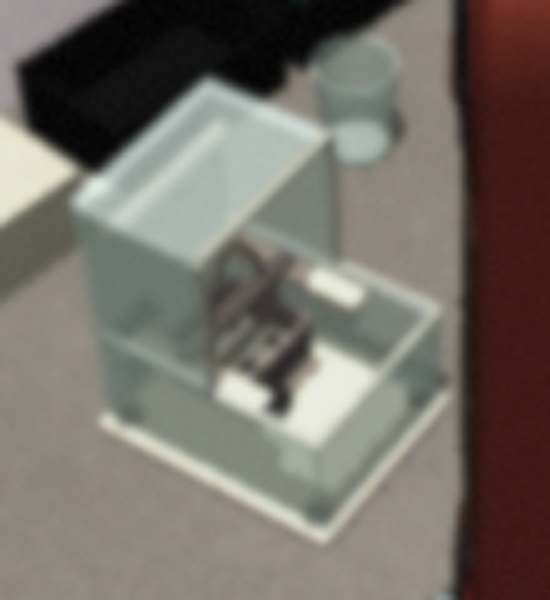

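The side crop shows the tank, with the basket and loop inside near side-image pixel (245,200). Now I'll descend on the handle and grip it.

step_arm(increments=[[0,0,0,0.003,0.001,0.03,1],[0,0,0,0.007,0.0015,0.07,1],[0,0,0,0.007,0.0015,0.105,1],[0,0,0,0.007,0.0015,0.13,1],[0,0,0,0.007,0.0015,0.14,1],[0,0,0,0.007,0.0015,0.14,1],[0,0,0,0.007,0.0015,0.14,0.3],[0,0,0,0.007,0.0015,0.14,0],[0,0,0,0.007,0.0015,0.14,0],[0,0,0,0.007,0.0015,0.14,0],[0,0,0,0.007,0.0015,0.14,0],[0,0,0,0.007,0.0015,0.14,0]], force=70)

```text
clock: 2.88
position: [0.507, -0.3436, 0.1618]
ee_rot: [3.141, -0.0, 0.174]
wrist_force: [-0.7, 0.1, 4.1]
width: 0.0173
grip_force: 68.8
```

step_arm(increments=[[0,0,0,0,0,-0.006,0],[0,0,0,0,0,-0.012,0],[0,0,0,-0.015,0.0018,-0.012,0],[0,0,0,-0.035,0.004,-0.012,0],[0,0,0,-0.057,0.0067,-0.012,0],[0,0,0,-0.075,0.0088,-0.012,0],[0,0,0,-0.085,0.01,-0.02,0],[0,0,0,-0.085,0.01,-0.06,0],[0,0,0,-0.085,0.01,-0.11,0],[0,0,0,-0.085,0.01,-0.16,0],[0,0,0,-0.085,0.01,-0.18,0],[0,0,0,-0.085,0.01,-0.18,0]])

```text
clock: 4.38
position: [0.4252, -0.3687, 0.3434]
ee_rot: [3.138, -0.002, 0.174]
wrist_force: [0.2, -0.4, -0.6]
width: 0.0173
grip_force: 68.6
```

```bash
cat > e.py <<'E'
from h import *
import sys
s=r.get_state(); print(s["position"],s["ee_rot"],s["clock"],s["q"],s["width"],s["wrist_force"])
n0=sys.argv[1]
for n in ["wrist","side"]:
    C=cam(n);i,d=r.grab_frame(n); cv2.imwrite(f"pics/{n}{n0}.png",i); np.savez(f"{n}{n0}.npz",i=i,d=d,M=C[3],t=C[4])
E
python3 e.py 2
```

```text
[ 0.42522153 -0.36867999  0.34337989] [ 3.13838148e+00 -1.58966550e-03  1.74413274e-01] 4.375 [-9.46682743e-01  4.48144639e-02  2.41711298e-01  1.76411023e+00
  3.57288804e-05  2.02049925e+00] 0.01725919612317816 [ 0.18238691 -0.39875504 -0.63090453]
```

View pics/wrist2.png

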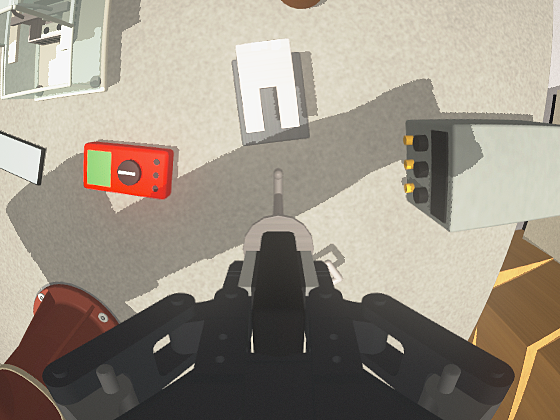

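The wrist view shows the hook free of the holder, with the J tip at (279,172) pointing straight ahead, aligned with the tool x axis.

```bash
cat > go.py <<'E'
from h import *
# usage: go.py seat_x seat_y seat_z (tank frame mm, or world with 'w' prefix yaw) tilt yaw
import sys
a=sys.argv; fr=a[1]; S=np.array([float(v) for v in a[2:5]])/1000; tilt,yaw=float(a[5]),float(a[6])
TO=np.array([.591,.0145,0]); TY=8.3
if fr=="tank": S=TO+R.from_euler("z",TY,degrees=True).apply(S)
Rt=R.from_euler("z",yaw,degrees=True)*R.from_euler("x",180,degrees=True)*R.from_euler("y",tilt,degrees=True)
T=S-Rt.apply([.011,0,.1348])
s=r.get_state(); R0=R.from_euler("xyz",s["ee_rot"]); p0=s["position"]
print("TCP",np.round(T,4),"inc rot",np.round(np.degrees((R0.inv()*Rt).as_rotvec()),2),"shift",np.round(R0.inv().apply(T-p0),4))
sn=p0+R0.apply([.011,0,.1348]); print("seat now world",np.round(sn,4),"tank",np.round(R.from_euler("z",-TY,degrees=True).apply(sn-TO),4), "clock",s["clock"],"F",np.round(s["wrist_force"],2),"w",s["width"])
E
python3 go.py tank -55 2.5 210 45 8.3
```

```text
TCP [ 0.4342 -0.0058  0.2975] inc rot [-0.7  45.01  1.59] shift [ 0.0721 -0.355   0.0431]
seat now world [ 0.4356 -0.366   0.2057] tank [-0.2087 -0.3541  0.2057] clock 4.475 F [ 0.18 -0.33 -1.37] w 0.017541331227023022
```

step_arm(increments=[[0,3,0,0,-0.02,0,0],[0,8,0,0.01,-0.06,0,0],[0,14,0.3,0.02,-0.105,0.005,0],[0,20,0.6,0.03,-0.15,0.01,0],[-0.3,26,1,0.04,-0.195,0.02,0],[-0.5,32,1.2,0.05,-0.24,0.028,0],[-0.6,38,1.4,0.06,-0.285,0.036,0],[-0.7,43,1.6,0.07,-0.325,0.042,0],[-0.7,45,1.6,0.072,-0.348,0.043,0],[-0.7,45,1.6,0.072,-0.355,0.043,0],[-0.7,45,1.6,0.072,-0.355,0.043,0],[-0.7,45,1.6,0.072,-0.355,0.043,0]])

```text
clock: 5.98
position: [0.5392, -0.0804, 0.3364]
ee_rot: [-3.091, -0.726, 0.147]
wrist_force: [-0.4, 0.4, -0.8]
width: 0.0175
grip_force: 69.7
```

```bash
python3 go.py tank -55 2.5 210 45 8.3; python3 e.py 3; cat > f.py <<'E'
from h import *
a=cv2.imread("pics/wrist3.png"); b=cv2.imread("pics/side3.png")
b=cv2.resize(b[165:255,215:300],None,fx=4.6,fy=4.6,interpolation=2); a=a[:, :405]
b=cv2.copyMakeBorder(b,0,max(0,420-b.shape[0]),0,0,0)[:420]
cv2.imwrite("pics/j3.png",np.hstack([a,b]))
E
python3 f.py
```

```text
TCP [ 0.4342 -0.0058  0.2975] inc rot [-2.97  3.41 -0.  ] shift [-0.0954 -0.0906 -0.0281]
seat now world [ 0.6348 -0.0593  0.243 ] tank [ 0.0327 -0.0794  0.243 ] clock 5.975 F [-0.37  0.38 -0.77] w 0.017473849589094592
[ 0.53924813 -0.08035513  0.3364023 ] [-3.09113603 -0.72590802  0.14691241] 5.975 [-0.71303345 -0.84083204 -0.62086316  1.30500443  0.56487634  2.4060386 ] 0.017473849589094592 [-0.36821704  0.37773735 -0.76814662]
```

View pics/j3.png

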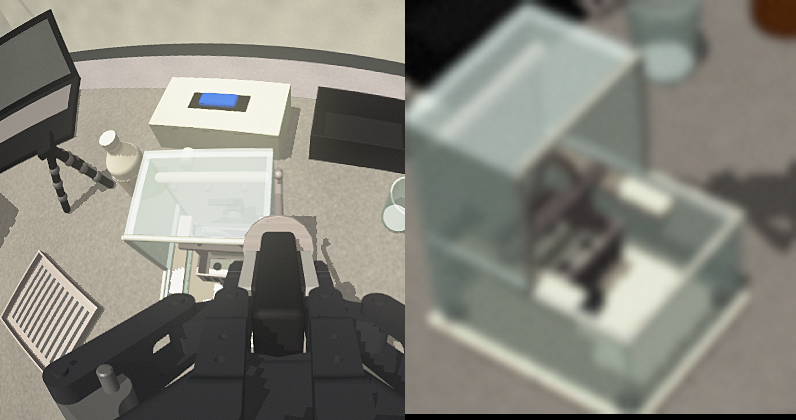

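The tool reached joint 2's lower limit (-0.84), so a 45° tilt with this grip can't be reached so close to the base. The hook now stands beside and above the hood's right cheek and touches nothing. I'll back out, hang it up again and regrip with the tool leaned the other way.

```bash
python3 go.py w 435.6 -366 230 0 10; cat > k.py <<'E'
from h import *
s=r.get_state(); R0=R.from_euler("xyz",s["ee_rot"]); print(R0.inv().apply([0,-.1,.03]))
E
python3 k.py
```

```text
TCP [ 0.4248 -0.3679  0.3648] inc rot [ -2.18 -41.64  -0.43] shift [-0.0978  0.2611 -0.1374]
seat now world [ 0.6349 -0.0593  0.2436] tank [ 0.0328 -0.0794  0.2436] clock 6.075 F [ 0.15  0.15 -1.4 ] w 0.017120442310719172
[ 0.00892698  0.09718024 -0.03709865]
```

step_arm(increments=[[0,0,0,0.005,0.03,-0.015,0],[0,0,0,0.009,0.075,-0.037,0],[0,-2,0,0.0,0.11,-0.05,0],[-0.5,-7,0,-0.02,0.145,-0.07,0],[-1,-14,-0.2,-0.04,0.18,-0.09,0],[-1.4,-21,-0.3,-0.06,0.21,-0.11,0],[-1.8,-28,-0.4,-0.08,0.24,-0.125,0],[-2.2,-35,-0.4,-0.095,0.256,-0.137,0],[-2.2,-40,-0.4,-0.098,0.261,-0.137,0],[-2.2,-41.6,-0.4,-0.098,0.261,-0.137,0],[-2.2,-41.6,-0.4,-0.098,0.261,-0.137,0]])

```text
clock: 7.45
position: [0.425, -0.368, 0.3646]
ee_rot: [-3.141, -0.002, 0.174]
wrist_force: [0.3, -0.2, -1.2]
width: 0.0172
grip_force: 69.6
```

```bash
cat > st.py <<'E'
from h import *
s=r.get_state(); print({k:np.round(s[k],4).tolist() for k in ["clock","q","position","ee_rot","width","wrist_force"]})
E
python3 st.py; cat > fit.py <<'E'
from h import *
from scipy.optimize import least_squares
D=[([-1.33,.1045,.097,1.564,0,1.353],(.266,-.538,.231),-np.pi/1),
([-.817984,.153903,.2785,1.69595,0,2.149335],(.49927,-.34349,.30098),0),
([-.946683,.0448145,.241711,1.76411,0,2.0205],(.42522,-.36868,.34338),0),
([-.713033,-.840832,-.620863,1.305,.564876,2.406],(.539248,-.080355,.336402),0)]
s=r.get_state(); D.append((list(s["q"]),tuple(s["position"]),0))
def fk(q,p):
    h,L1,L2,b,Dd,e=p
    f=q[1]-q[2]; P=f+q[3]
    rho=L1*np.sin(q[1])+L2*np.cos(f)+b*np.sin(f)+e*np.cos(P)
    z=h+L1*np.cos(q[1])-L2*np.sin(f)+b*np.cos(f)-e*np.sin(P)
    t=np.array([rho,0,z])+Dd*(np.cos(q[4])*np.array([np.cos(P),0,-np.sin(P)])+np.sin(q[4])*np.array([0,1,0])*SG)
    return R.from_euler("z",q[0]).apply(t)
for SG in (1,-1):
    o=least_squares(lambda p:np.r_[np.concatenate([fk(q,p)-x for q,x,_ in D])/.001,(p-[.3,.45,.45,0,.25,.05])/.1],[.3,.45,.45,0,.25,.05])
    print(SG,o.cost,np.round(o.x,4),np.round([1e3*(fk(q,o.x)-x) for q,x,_ in D],1).tolist())
E
python3 fit.py
```

```text
{'clock': 7.45, 'q': [-0.9474, 0.066, 0.304, 1.808, 0.0021, 2.0203], 'position': [0.425, -0.368, 0.3646], 'ee_rot': [-3.1413, -0.0022, 0.1738], 'width': 0.0172, 'wrist_force': [0.2669, -0.1644, -1.2148]}
1 33720.27758743068 [0.5254 0.5392 0.526  0.003  0.5421 0.2868] [[-127.3, -26.8, 0.9], [-86.5, -97.1, -3.2], [-108.3, -71.4, -2.3], [-2.6, -0.0, 7.8], [-105.0, -75.1, -3.2]]
-1 35372.11762850944 [-0.509  -0.3704  0.6371  0.1969 -0.5316 -0.3812] [[-122.8, -45.3, -3.5], [-122.3, -58.9, 11.4], [-94.2, -91.0, 8.1], [0.3, -10.0, -27.0], [-104.3, -76.0, 11.1]]
```

```bash
sed -i 's/h,L1,L2,b,Dd,e=p/h,L1,L2,b,Dd,e,c=p/; s/np.array(\[rho,0,z\])/np.array([rho,c,z])/; s/\[.3,.45,.45,0,.25,.05\]/[.2,.5,.5,0,.15,.1,.13]/g' fit.py; python3 fit.py
```

```text
1 3.3509424812324142 [0.2951 0.3369 0.5507 0.0464 0.3031 0.1384 0.1297] [[-0.3, -0.1, -0.1], [0.2, 0.1, 0.0], [0.1, 0.0, 0.0], [-0.0, -0.0, 0.0], [0.1, 0.1, 0.0]]
-1 908.2292977939449 [-0.2764 -0.1656  0.6121  0.1536 -0.29   -0.2306  0.1311] [[3.5, -9.9, -2.5], [-18.5, 22.1, 8.1], [9.0, -9.9, 5.8], [-0.0, -7.4, -19.2], [1.5, 0.4, 7.9]]
```

```bash
cat > ik.py <<'E'
from h import *
from scipy.optimize import least_squares
p=[.2951,.3369,.5507,.0464,.3031,.1384,.1297]
LO=np.array([-2.99,-.84,-1.1,-1.84,-1.51]);HI=np.array([2.99,1.86,1.16,2.11,1.56])
def fk(q):
    h,L1,L2,b,Dd,e,c=p; f=q[1]-q[2]; P=f+q[3]
    rho=L1*np.sin(q[1])+L2*np.cos(f)+b*np.sin(f)+e*np.cos(P); z=h+L1*np.cos(q[1])-L2*np.sin(f)+b*np.cos(f)-e*np.sin(P)
    zt=np.cos(q[4])*np.array([np.cos(P),0,-np.sin(P)])+np.sin(q[4])*np.array([0,1,0])
    Rz=R.from_euler("z",q[0]); return Rz.apply(np.array([rho,c,z])+Dd*zt),Rz.apply(zt)
def ik(T,zt):
    best=None
    for q0 in ([-.9,0,.2,1.7,0],[-.3,-.4,-.2,1.5,0.2]):
        o=least_squares(lambda q:np.r_[fk(q)[0]-T,.3*(fk(q)[1]-zt)],q0,bounds=(LO,HI))
        if best is None or o.cost<best.cost: best=o
    return best.x,np.linalg.norm(fk(best.x)[0]-T)*1e3,np.degrees(np.linalg.norm(fk(best.x)[1]-zt))
TO=np.array([.591,.0145,0]); TY=8.3
def tank(x,y,z): return TO+R.from_euler("z",TY,degrees=True).apply(np.array([x,y,z])/1e3)
def tcp(S,tilt,yaw,g,hz,gd=.0187):   # seat S, hook tilt; grasp hook z=hz, tool tilt=tilt-g
    q=lambda a:R.from_euler("z",yaw,degrees=True)*R.from_euler("x",180,degrees=True)*R.from_euler("y",a,degrees=True)
    Rh,Rt=q(tilt),q(tilt-g)   # Rh: x=hook x, z=-hook z
    G=S-Rh.apply([.011,0,.108+hz]); return G+Rt.apply([0,0,gd]),Rt
if __name__=="__main__":
    for g in (20,25,30,35):
        for hz in (.04,.055):
            for th in (38,42):
                out=[]
                H=np.array([.5066,-.3439,.135])+R.from_euler("z",10,degrees=True).apply([.011,0,-.108])
                for nm,S,ti,yw in [("hold",H,0,10),("hold+",H+[-.08,-.02,.1],0,10),("pre",tank(-55,2,129),th,8.3),("hooked",tank(23,2,155),th,8.3),("out",tank(-38,2,170),th,8.3),("lift",tank(-38,2,245),th,8.3),("lift0",tank(-38,2,245),g,8.3),("tray",np.array([.442,.343,.125]),g,8)]:
                    T,Rt=tcp(S,ti,yw,g,hz); q,e,a=ik(T,Rt.apply([0,0,1])); out.append(f"{nm}:{e:.0f}/{a:.0f}")
                print(g,hz,th,*out)
E
python3 ik.py
```

```text
20 0.04 38 hold:0/0 hold+:0/0 pre:0/0 hooked:0/0 out:0/0 lift:0/0 lift0:0/0 tray:0/0
20 0.04 42 hold:0/0 hold+:0/0 pre:11/3 hooked:0/0 out:3/1 lift:0/0 lift0:0/0 tray:0/0
20 0.055 38 hold:0/0 hold+:0/0 pre:1/0 hooked:0/0 out:0/0 lift:0/0 lift0:0/0 tray:0/0
20 0.055 42 hold:0/0 hold+:0/0 pre:13/4 hooked:0/0 out:5/1 lift:0/0 lift0:0/0 tray:0/0
25 0.04 38 hold:0/0 hold+:0/0 pre:0/0 hooked:0/0 out:0/0 lift:0/0 lift0:0/0 tray:0/0
25 0.04 42 hold:0/0 hold+:0/0 pre:0/0 hooked:0/0 out:0/0 lift:0/0 lift0:0/0 tray:0/0
25 0.055 38 hold:0/0 hold+:0/0 pre:0/0 hooked:0/0 out:0/0 lift:0/0 lift0:0/0 tray:0/0
25 0.055 42 hold:0/0 hold+:0/0 pre:2/1 hooked:0/0 out:0/0 lift:0/0 lift0:0/0 tray:0/0
30 0.04 38 hold:0/0 hold+:0/0 pre:0/0 hooked:0/0 out:0/0 lift:0/0 lift0:0/0 tray:0/0
30 0.04 42 hold:0/0 hold+:0/0 pre:0/0 hooked:0/0 out:0/0 lift:0/0 lift0:0/0 tray:0/0
30 0.055 38 hold:0/0 hold+:0/0 pre:0/0 hooked:0/0 out:0/0 lift:0/0 lift0:0/0 tray:0/0
30 0.055 42 hold:0/0 hold+:0/0 pre:0/0 hooked:0/0 out:0/0 lift:0/0 lift0:0/0 tray:0/0
35 0.04 38 hold:0/0 hold+:0/0 pre:0/0 hooked:0/0 out:0/0 lift:0/0 lift0:0/0 tray:0/0
35 0.04 42 hold:0/0 hold+:0/0 pre:0/0 hooked:0/0 out:0/0 lift:0/0 lift0:0/0 tray:0/0
35 0.055 38 hold:0/0 hold+:0/0 pre:0/0 hooked:0/0 out:0/0 lift:0/0 lift0:0/0 tray:0/0
35 0.055 42 hold:0/0 hold+:0/0 pre:0/0 hooked:0/0 out:0/0 lift:0/0 lift0:0/0 tray:0/0
```

step_arm(increments=[[0,0,0,0,0,0.03,0],[0,0,0,0,0,0.08,0],[0,0,0,0,0,0.13,0],[0,0,0,0,0,0.17,0],[0,0,0,0,0,0.19,0],[0,0,0,0.01,-0.0012,0.192,0],[0,0,0,0.03,-0.0035,0.192,0],[0,0,0,0.05,-0.0058,0.192,0],[0,0,0,0.07,-0.0081,0.192,0],[0,0,0,0.085,-0.0098,0.192,0],[0,0,0,0.085,-0.0098,0.192,0],[0,0,0,0.085,-0.0098,0.198,0]])

```text
clock: 8.95
position: [0.5071, -0.3444, 0.1673]
ee_rot: [3.14, -0.002, 0.173]
wrist_force: [-0.7, -0.4, -1.3]
width: 0.0171
grip_force: 69.7
```

step_arm(increments=[[0,0,0,0,0,0.003,0],[0,0,0,0,0,0.0045,0],[0,0,0,0,0,0.0045,0],[0,0,0,0,0,0.0045,0.3],[0,0,0,0,0,0.0045,0.5],[0,0,0,0,0,0.0045,0.5]])

```text
clock: 9.7
position: [0.5071, -0.3441, 0.1627]
ee_rot: [3.141, -0.001, 0.173]
wrist_force: [-0.3, 0.1, -0.1]
width: 0.0423
grip_force: 0.0
```

```bash
cat > g.py <<'E'
from ik import *
import sys
# g.py hold dz | tank x y z tilt yaw | w x y z tilt yaw  with grasp g=32,hz
G=32; HZ=.045
def main(a,g=G,hz=HZ,gd=.0187):
    if a[0]=="hold": S=np.array([.5066,-.3439,.135])+R.from_euler("z",10,degrees=True).apply([.011,0,-.108]); S[2]+=float(a[1])/1e3; ti,yw=0,10
    else:
        v=[float(x) for x in a[1:6]]; S=tank(*v[:3]) if a[0]=="tank" else np.array(v[:3])/1e3; ti,yw=v[3:]
    T,Rt=tcp(S,ti,yw,g,hz,gd); q,e,an=ik(T,Rt.apply([0,0,1]))
    s=r.get_state(); R0=R.from_euler("xyz",s["ee_rot"]); p0=s["position"]
    print("TCP",np.round(T,4),"rot",np.round(np.degrees((R0.inv()*Rt).as_rotvec()),2),"shift",np.round(R0.inv().apply(T-p0),4),"ik",np.round(q,2),round(e,1),round(an,1))
    Rh=R0*R.from_euler("y",g,degrees=True); sn=p0+R0.apply([0,0,-gd])+Rh.apply([.011,0,.108+hz]); 
    print("seat w",np.round(sn,4),"tank",np.round(R.from_euler("z",-TY,degrees=True).apply(sn-TO),4),"hook tilt",np.round(np.degrees(np.arcsin(np.clip(Rh.apply([0,0,1])[0],-1,1))),1),"clk",s["clock"],"F",np.round(s["wrist_force"],2),"w",round(s["width"],4))
main(sys.argv[1:])
E
python3 g.py hold 0; python3 g.py hold 60
python3 - <<'E'
from h import *
s=r.get_state();R0=R.from_euler("xyz",s["ee_rot"]);print(s["position"])
i,d=r.grab_frame("top");P=cloud("top",d);
rect("handle",P,(d>0)&win(P,(.46,.55),(-.4,-.3),(.205,.225)))
E
```

```text
TCP [ 0.4968 -0.3456  0.1641] rot [ 3.000e-02 -3.209e+01 -9.000e-02] shift [-0.0103 -0.0003 -0.0015] ik [-0.63  0.71  0.62  1.89 -0.39] 0.0 0.0
seat w [ 0.5963 -0.3286  0.0576] tank [-0.0443 -0.3403  0.0576] hook tilt 31.6 clk 9.7 F [-0.34  0.11 -0.1 ] w 0.0423
TCP [ 0.4968 -0.3456  0.2241] rot [ 3.000e-02 -3.209e+01 -9.000e-02] shift [-0.0102 -0.0002 -0.0615] ik [-0.63  0.72  0.74  2.   -0.39] 0.0 0.0
seat w [ 0.5963 -0.3286  0.0576] tank [-0.0443 -0.3403  0.0576] hook tilt 31.6 clk 9.7 F [-0.34  0.11 -0.1 ] w 0.0423
[ 0.50705678 -0.34411816  0.16270064]
handle 14 [ 496.  -311.1] [12.8 30.2] 70.6 z 0.2167
```

step_arm(increments=[[0,-8,0,-0.0026,0,0,0.6],[0,-16,0,-0.0052,0,-0.0002,0.6],[0,-24,0,-0.0078,0,-0.0007,0.6],[0,-32,0,-0.0103,0,-0.0015,0.6],[0,-32,0,-0.0103,0,-0.0015,0.6],[0,-32,0,-0.0103,0,-0.0015,0.3],[0,-32,0,-0.0103,0,-0.0015,0],[0,-32,0,-0.0103,0,-0.0015,0],[0,-32,0,-0.0103,0,-0.0015,0],[0,-32,0,-0.0103,0,-0.0015,0],[0,-32,0,-0.0103,0,-0.0015,0]], force=90)

```text
clock: 11.12
position: [0.4969, -0.3465, 0.1667]
ee_rot: [3.137, 0.555, 0.171]
wrist_force: [1.9, -0.0, 9.3]
width: 0.0171
grip_force: 88.5
```

```bash
python3 g.py hold 12;  python3 - <<'E'
from h import *
s=r.get_state();R0=R.from_euler("xyz",s["ee_rot"]);d=R.from_euler("z",16.7,degrees=True).apply([-1,0,0])
print("up10",R0.inv().apply([0,0,.01]),"out80",R0.inv().apply(.08*d))
E
```

```text
TCP [ 0.4968 -0.3456  0.1761] rot [ 0.13 -0.21 -0.19] shift [-0.0049 -0.0008 -0.008 ] ik [-0.63  0.71  0.64  1.91 -0.39] 0.0 0.0
seat w [ 0.5181 -0.3433  0.0297] tank [-0.1238 -0.3435  0.0297] hook tilt 0.2 clk 11.125 F [ 1.91 -0.01  9.28] w 0.0171
up10 [-5.26739849e-03  3.65196421e-05 -8.50018703e-03] out80 [-0.06750664  0.00945998  0.04187318]
```

step_arm(increments=[[0,0,0,-0.0032,0,-0.0051,0],[0,0,0,-0.0063,0,-0.0102,0],[0,0,0,-0.0063,0,-0.0102,0],[0,0,0,-0.0198,0.0019,-0.0018,0],[0,0,0,-0.0366,0.0043,0.0086,0],[0,0,0,-0.0569,0.0071,0.0212,0],[0,0,0,-0.0738,0.0095,0.0317,0],[0,0,0,-0.08,0.0095,0.022,0],[0,0,0,-0.1,0.0095,-0.01,0],[0,0,0,-0.125,0.0095,-0.05,0],[0,0,0,-0.15,0.0095,-0.09,0],[0,0,0,-0.158,0.0095,-0.104,0]])

```text
clock: 12.62
position: [0.4216, -0.3689, 0.3394]
ee_rot: [3.136, 0.554, 0.17]
wrist_force: [-21.1, 17.9, 6.0]
width: 0.0166
grip_force: 88.2
```

```bash
sed -i 's/HZ=.045/HZ=.0477/' g.py; python3 g.py tank -60 2.5 230 40 8.3; python3 g.py tank -60 2.5 180 40 8.3;python3 g.py w 510 -170 230 25 8.3
```

```text
TCP [ 0.4265 -0.007   0.3237] rot [ 0.63 39.71  1.58] shift [ 0.0646 -0.3557 -0.0235] ik [-0.38 -0.55 -0.31  1.7   0.07] 0.0 0.0
seat w [ 0.443  -0.3659  0.1997] tank [-0.2014 -0.355   0.1997] hook tilt 0.3 clk 12.625 F [-21.13  17.88   5.95] w 0.0166
TCP [ 0.4265 -0.007   0.2737] rot [ 0.63 39.71  1.58] shift [ 0.0909 -0.356   0.019 ] ik [-0.38 -0.6  -0.43  1.62  0.07] 0.0 0.0
seat w [ 0.443  -0.3659  0.1997] tank [-0.2014 -0.355   0.1997] hook tilt 0.3 clk 12.625 F [-21.13  17.88   5.95] w 0.0166
TCP [ 0.4328 -0.1813  0.3479] rot [ 0.83 24.71  1.47] shift [ 0.032  -0.1828 -0.0308] ik [-0.62 -0.1   0.1   1.86 -0.08] 0.0 0.0
seat w [ 0.443  -0.3659  0.1997] tank [-0.2014 -0.355   0.1997] hook tilt 0.3 clk 12.625 F [-21.13  17.88   5.95] w 0.0166
```

step_arm(increments=[[0,0,0,0,0,0,0],[0,0,0,0,0,0,0]])

```text
clock: 12.88
position: [0.4205, -0.3683, 0.3349]
ee_rot: [-3.14, 0.558, 0.174]
wrist_force: [0.3, 0.7, -2.1]
width: 0.0172
grip_force: 88.5
```

```bash
python3 e.py 4
```

```text
[ 0.42052805 -0.36826597  0.33492073] [-3.14031943  0.55830298  0.17399645] 12.875 [-0.7263069   0.542785    0.70997171  2.10921217 -0.42714494  2.32305902] 0.01716479999447314 [ 0.28693199  0.7066049  -2.0982658 ]
```

View pics/wrist4.png

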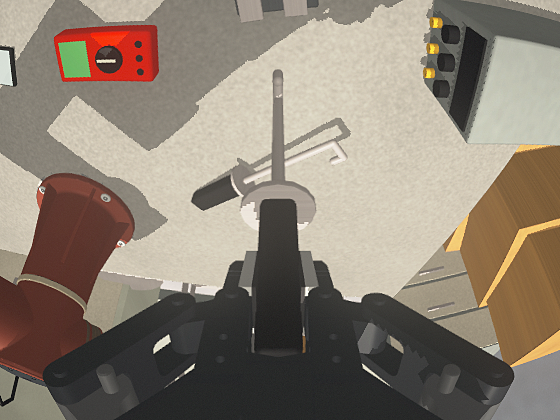

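The wrist view shows the hook held straight, with its tip at (278,75). The force spike was only dynamic, from the last wrist pitch joint stopping at its limit, and it is gone now.

```bash
python3 g.py w 510 -170 235 25 8.3; python3 g.py tank -65 2.5 225 40 8.3
```

```text
TCP [ 0.4328 -0.1813  0.3529] rot [ 0.47 25.01  1.58] shift [ 0.0283 -0.182  -0.0388] ik [-0.62 -0.1   0.12  1.87 -0.08] 0.0 0.0
seat w [ 0.4408 -0.3644  0.1949] tank [-0.2033 -0.3533  0.1949] hook tilt -0.0 clk 12.975 F [ 1.27 -0.71 -1.12] w 0.0169
TCP [ 0.4215 -0.0077  0.3187] rot [ 0.26 40.01  1.64] shift [ 0.0625 -0.3549 -0.0196] ik [-0.38 -0.57 -0.33  1.69  0.07] 0.0 0.0
seat w [ 0.4408 -0.3644  0.1949] tank [-0.2033 -0.3533  0.1949] hook tilt -0.0 clk 12.975 F [ 1.27 -0.71 -1.12] w 0.0169
```

step_arm(increments=[[0,4,0,0.003,-0.015,-0.003,0],[0,9,0.4,0.01,-0.05,-0.012,0],[0,14,0.8,0.017,-0.095,-0.022,0],[0.2,20,1.1,0.023,-0.14,-0.031,0],[0.3,25,1.6,0.03,-0.182,-0.038,0],[0.3,29,1.6,0.038,-0.225,-0.036,0],[0.3,33,1.6,0.046,-0.27,-0.032,0],[0.3,37,1.6,0.055,-0.31,-0.026,0],[0.3,40,1.6,0.0625,-0.34,-0.02,0],[0.3,40,1.6,0.0625,-0.355,-0.02,0],[0.3,40,1.6,0.0625,-0.355,-0.02,0],[0.3,40,1.6,0.0625,-0.355,-0.02,0]])

```text
clock: 14.48
position: [0.4223, -0.0087, 0.3194]
ee_rot: [3.14, -0.14, 0.145]
wrist_force: [0.1, 0.5, -1.5]
width: 0.0166
grip_force: 88.3
```

```bash
python3 g.py tank -60 2.5 180 40 8.3; python3 e.py 5; python3 - <<'E'
from h import *
from ik import tank
for n in ["wrist","side"]:
    z=np.load(n+"5.npz"); C=list(cam(n)); C[3]=z["M"];C[4]=z["t"]; C=tuple(C)
    P=(wcloud if n=="wrist" else lambda d,C:cloud(n,d,C))(z["d"],C); k=z["d"]>0
    L=(P-[.591,.0145,0])@R.from_euler("z",8.3,degrees=True).as_matrix()
    m=k&win(L,(.0,.05),(-.04,.04),(.11,.165)); q=L[m]
    print(n,len(q)); 
    for zlo in (.11,.125,.135,.145,.15):
        t=q[(q[:,2]>zlo)&(q[:,2]<zlo+.01)]
        if len(t): print(zlo,len(t),np.round(t.mean(0),4),np.round(t.min(0),4),np.round(t.max(0),4))
    print("proj loop",proj(n,tank(22,2.5,155),C),"lip",proj(n,tank(-15,0,215),C))
    # hook points
    m=k&win(L,(-.1,-.03),(-.03,.03),(.17,.30)); print("hook tip pts",m.sum(),np.round(L[m].min(0),4) if m.sum() else 0,np.round(L[m].max(0),4) if m.sum() else 0)
E
```

```text
TCP [ 0.4265 -0.007   0.2737] rot [ 0.07 -0.01  0.01] shift [-0.002  -0.0012  0.0459] ik [-0.38 -0.6  -0.43  1.62  0.07] 0.0 0.0
seat w [0.5271 0.0065 0.2258] tank [-0.0644  0.0013  0.2258] hook tilt 39.5 clk 14.475 F [ 0.11  0.47 -1.5 ] w 0.0166
[ 0.42229034 -0.00872797  0.31943589] [ 3.14030372 -0.13976223  0.14510181] 14.475 [-0.38533603 -0.57020438 -0.32574178  1.69385241  0.06942116  2.61546599] 0.01663115670734972 [ 0.1057012   0.47456649 -1.50327176]
wrist 83
0.11 32 [0.0199 0.0013 0.1151] [ 0.0178 -0.0326  0.11  ] [0.0224 0.0288 0.1195]
0.125 33 [ 0.0195 -0.0053  0.1292] [ 0.0176 -0.0291  0.1257] [0.0219 0.0244 0.1338]
proj loop [275.96029746  23.28106442] lip [278.75881211  34.2565582 ]
hook tip pts 619 [-0.1    -0.0028  0.2124] [-0.0491  0.0045  0.2558]
side 43
0.11 6 [ 0.0222 -0.0085  0.1147] [ 0.0183 -0.0306  0.1114] [0.0262 0.0272 0.1195]
0.125 4 [0.0229 0.0123 0.1279] [ 0.0214 -0.025   0.1265] [0.0266 0.0256 0.1304]
0.135 12 [0.0216 0.0058 0.1393] [ 0.0179 -0.0162  0.1354] [0.0251 0.0242 0.1428]
0.145 10 [0.0212 0.0075 0.151 ] [ 0.0166 -0.0132  0.1469] [0.0238 0.0179 0.1544]
0.15 14 [0.021  0.0046 0.1549] [ 0.0166 -0.0073  0.1512] [0.0238 0.0179 0.1594]
proj loop [245.43912655 199.83149533] lip [253.91047249 190.46289547]
hook tip pts 52 [-0.0998 -0.0009  0.2133] [-0.0512  0.0091  0.2539]
```

View pics/wrist5.png

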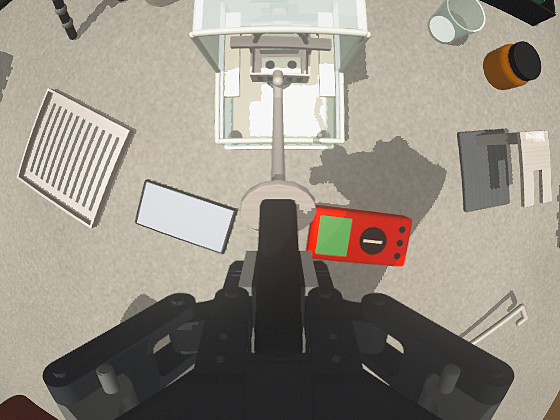

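The wrist view shows the tank straight ahead at (280,90), with the hook tip at (279,78) over the open front. Depth puts the loop bar centre at tank (22, -2, 155). I'll enter at a 45° hook tilt to clear the lip.

```bash
python3 g.py tank -60 -2 180 45 8.3;python3 g.py tank -60 -2 130 45 8.3; python3 g.py tank 46 -2 130 45 8.3; python3 g.py tank 22 -2 156 45 8.3;
```

```text
TCP [ 0.4194 -0.0125  0.2641] rot [ 0.06  4.99 -0.02] shift [-0.0111  0.0032  0.0543] ik [-0.44 -0.75 -0.55  1.58  0.12] 0.0 0.0
seat w [0.5272 0.0063 0.2257] tank [-0.0643  0.0011  0.2257] hook tilt 39.5 clk 14.575 F [-0.2   1.13 -1.26] w 0.0169
TCP [ 0.4194 -0.0125  0.2141] rot [ 0.06  4.99 -0.02] shift [-0.018   0.0031  0.1038] ik [-0.44 -0.79 -0.67  1.5   0.12] 0.0 0.0
seat w [0.5272 0.0063 0.2257] tank [-0.0643  0.0011  0.2257] hook tilt 39.5 clk 14.575 F [-0.2   1.13 -1.26] w 0.0169
TCP [0.5243 0.0028 0.2141] rot [ 0.06  4.99 -0.02] shift [0.0869 0.0031 0.1186] ik [-0.3  -0.43 -0.44  1.36  0.1 ] 0.0 0.0
seat w [0.5272 0.0063 0.2257] tank [-0.0643  0.0011  0.2257] hook tilt 39.5 clk 14.575 F [-0.2   1.13 -1.26] w 0.0169
TCP [ 0.5006 -0.0007  0.2401] rot [ 0.06  4.99 -0.02] shift [0.0668 0.0031 0.0895] ik [-0.33 -0.5  -0.44  1.43  0.1 ] 0.0 0.0
seat w [0.5272 0.0063 0.2257] tank [-0.0643  0.0011  0.2257] hook tilt 39.5 clk 14.575 F [-0.2   1.13 -1.26] w 0.0169
```

step_arm(increments=[[0,1.5,0,-0.003,0.001,0.015,0],[0,3,0,-0.008,0.002,0.04,0],[0,4.5,0,-0.013,0.003,0.065,0],[0,5,0,-0.016,0.003,0.09,0],[0,5,0,-0.018,0.003,0.104,0],[0,5,0,-0.018,0.003,0.104,0],[0,5,0,-0.018,0.003,0.104,0]])

```text
clock: 15.45
position: [0.4197, -0.0119, 0.215]
ee_rot: [3.14, -0.229, 0.146]
wrist_force: [-0.2, 0.5, -0.7]
width: 0.0171
grip_force: 88.4
```

```bash
python3 e.py 6; python3 g.py tank 46 -2 130 45 8.3; python3 - <<'E'
from h import *
from ik import tank
for n in ["wrist","side"]:
    z=np.load(n+"6.npz"); C=list(cam(n)); C[3]=z["M"];C[4]=z["t"]; C=tuple(C)
    P=(wcloud if n=="wrist" else lambda d,C:cloud(n,d,C))(z["d"],C); k=z["d"]>0
    L=(P-[.591,.0145,0])@R.from_euler("z",8.3,degrees=True).as_matrix()
    for nm,w in [("loop",((.0,.05),(-.04,.04),(.106,.165))),("hook",((-.1,-.035),(-.012,.012),(.105,.2)))]:
        q=L[k&win(L,*w)]
        if len(q): print(n,nm,len(q),np.round(q.mean(0),4),np.round(q.min(0),4),np.round(q.max(0),4))
E
```

```text
[ 0.41968533 -0.01185026  0.215019  ] [ 3.13982921 -0.22887245  0.14558671] 15.45 [-0.43739402 -0.7913558  -0.66725415  1.5018591   0.12374373  2.57081069] 0.0170617552648531 [-0.17471229  0.46332757 -0.65470761]
TCP [0.5243 0.0028 0.2141] rot [ 0.1  -0.13  0.05] shift [0.1026 0.0007 0.0249] ik [-0.3  -0.43 -0.44  1.36  0.1 ] 0.0 0.0
seat w [0.5324 0.0045 0.1312] tank [-0.0594 -0.0014  0.1312] hook tilt 44.5 clk 15.55 F [-0.24 -0.6  -1.04] w 0.0166
wrist loop 260 [ 0.0196 -0.0042  0.1217] [ 0.0172 -0.0332  0.106 ] [0.023  0.0291 0.1377]
wrist hook 653 [-0.072  -0.0017  0.1385] [-0.0999 -0.0055  0.1187] [-0.0443  0.0018  0.1601]
side loop 47 [0.0217 0.0034 0.1357] [ 0.0152 -0.0297  0.106 ] [0.0273 0.0295 0.1597]
side hook 49 [-0.0699  0.003   0.1354] [-0.0997 -0.0008  0.1054] [-0.0436  0.0112  0.1581]
```

step_arm(increments=[[0,0,0,0.012,0,0.003,0],[0,0,0,0.03,0,0.0073,0],[0,0,0,0.048,0.0003,0.0117,0],[0,0,0,0.064,0.0004,0.0155,0],[0,0,0,0.08,0.0005,0.0194,0],[0,0,0,0.094,0.0006,0.0228,0],[0,0,0,0.1025,0.0007,0.0249,0],[0,0,0,0.1025,0.0007,0.0249,0],[0,0,0,0.1025,0.0007,0.0249,0]])

```text
clock: 16.68
position: [0.5235, 0.0029, 0.2131]
ee_rot: [3.14, -0.228, 0.146]
wrist_force: [-0.7, -0.1, -0.4]
width: 0.0172
grip_force: 88.4
```

```bash
python3 g.py tank 22 -2 156 45 8.3; python3 g.py tank 24 -2 170 45 8.3; cat > look.py <<'E'
from h import *
import sys
n0=sys.argv[1]
i,d=r.grab_frame("side"); C=cam("wrist"); w,dw=r.grab_frame("wrist")
a=cv2.resize(i[170:250,215:295],None,fx=5,fy=5,interpolation=2); b=w[:400]
b=cv2.resize(w[0:200,180:380],None,fx=2,fy=2,interpolation=2)
cv2.imwrite(f"pics/l{n0}.png",np.hstack([a,b]))
np.savez(f"l{n0}.npz",d=d,dw=dw,M=C[3],t=C[4])
for n,P,k in [("side",cloud("side",d),d>0),("wrist",wcloud(dw,C),dw>0)]:
    L=(P-[.591,.0145,0])@R.from_euler("z",8.3,degrees=True).as_matrix()
    q=L[k&win(L,(-.02,.06),(-.04,.04),(.105,.19))]
    if len(q): print(n,len(q),np.round(q.mean(0),4),np.round(q.min(0),4),np.round(q.max(0),4))
E
python3 look.py 7
```

```text
TCP [ 0.5006 -0.0007  0.2401] rot [ 0.06 -0.07  0.04] shift [-0.0165  0.0003 -0.0316] ik [-0.33 -0.5  -0.44  1.43  0.1 ] 0.0 0.0
seat w [0.6361 0.0193 0.1291] tank [ 0.0453 -0.0018  0.1291] hook tilt 44.5 clk 16.675 F [-0.67 -0.15 -0.38] w 0.0172
TCP [ 5.026e-01 -4.000e-04  2.541e-01] rot [ 0.06 -0.07  0.04] shift [-0.0114  0.0003 -0.0448] ik [-0.33 -0.49 -0.4   1.45  0.1 ] 0.0 0.0
seat w [0.6361 0.0193 0.1291] tank [ 0.0453 -0.0018  0.1291] hook tilt 44.5 clk 16.675 F [-0.67 -0.15 -0.38] w 0.0172
side 81 [0.0167 0.0026 0.1409] [-0.0194 -0.0398  0.1053] [0.0467 0.0295 0.1803]
wrist 168 [-0.0158 -0.002   0.1774] [-0.02   -0.0058  0.1694] [-0.0113  0.0018  0.1828]
```

View pics/l7.png

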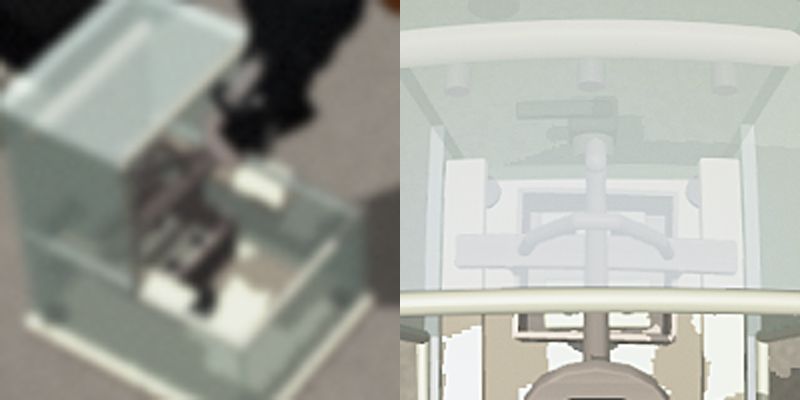

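The right-hand wrist crop shows the shank passing through the loop, centred. The loop top is at crop pixel (595,215) and the J tip is beyond it at (595,150). Now I'll raise along the hook axis to catch the bar.

step_arm(increments=[[0,0,0,-0.004,0,-0.008,0],[0,0,0,-0.009,0,-0.017,0],[0,0,0,-0.013,0.0002,-0.025,0],[0,0,0,-0.016,0.0003,-0.0305,0],[0,0,0,-0.016,0.0003,-0.033,0],[0,0,0,-0.015,0.0003,-0.0365,0],[0,0,0,-0.0137,0.0003,-0.04,0],[0,0,0,-0.0125,0.0003,-0.043,0],[0,0,0,-0.0114,0.0003,-0.0458,0],[0,0,0,-0.0114,0.0003,-0.0458,0],[0,0,0,-0.0114,0.0003,-0.0458,0]])

```text
clock: 18.15
position: [0.5026, -0.0004, 0.2549]
ee_rot: [3.14, -0.228, 0.146]
wrist_force: [-0.0, -0.2, -4.1]
width: 0.0173
grip_force: 88.2
```

```bash
python3 g.py tank -38 -2 176 45 8.3; python3 look.py 8
```

```text
TCP [ 0.4412 -0.0094  0.2601] rot [ 0.06 -0.07  0.04] shift [-0.0592  0.     -0.0191] ik [-0.41 -0.68 -0.52  1.54  0.12] 0.0 0.0
seat w [0.6151 0.016  0.1709] tank [ 0.0241 -0.002   0.1709] hook tilt 44.5 clk 18.15 F [-0.03 -0.24 -4.08] w 0.0173
side 132 [0.0176 0.0002 0.1319] [-0.0114 -0.0395  0.1068] [0.0293 0.0347 0.1864]
wrist 5 [-0.011  -0.0045  0.1885] [-0.0124 -0.006   0.1868] [-0.0101  0.0009  0.1898]
```

View pics/l8.png

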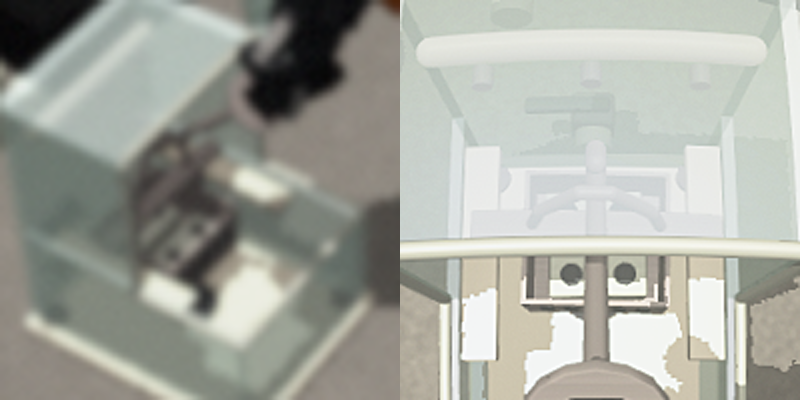

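The wrist force rose by about 3 N, and both housings still show in the basket at crop pixels (571,272) and (625,272). The basket is hooked and clear of the ledges. I'll pull it out slowly to the open front.

step_arm(increments=[[0,0,0,-0.0012,0,-0.0025,0],[0,0,0,-0.005,0,-0.005,0],[0,0,0,-0.011,0,-0.0075,0],[0,0,0,-0.019,0,-0.0095,0],[0,0,0,-0.028,0,-0.0115,0],[0,0,0,-0.037,0,-0.0135,0],[0,0,0,-0.046,0,-0.0158,0],[0,0,0,-0.053,0,-0.0175,0],[0,0,0,-0.0575,0,-0.0187,0],[0,0,0,-0.0592,0,-0.0191,0],[0,0,0,-0.0592,0,-0.0191,0],[0,0,0,-0.0592,0,-0.0191,0]])

```text
clock: 19.75
position: [0.4414, -0.0093, 0.2602]
ee_rot: [3.14, -0.228, 0.146]
wrist_force: [-0.2, 0.4, -3.8]
width: 0.0168
grip_force: 88.2
```

```bash
for t in 45 38 34; do python3 g.py tank -40 -2 265 $t 8.3; done
```

```text
TCP [ 0.4392 -0.0097  0.3491] rot [ 0.06 -0.07  0.05] shift [ 0.018   0.0001 -0.0871] ik [-0.41 -0.6  -0.3   1.68  0.12] 0.0 0.0
seat w [0.554  0.0071 0.1762] tank [-0.0377 -0.002   0.1762] hook tilt 44.5 clk 19.75 F [-0.19  0.4  -3.84] w 0.0168
TCP [ 0.4502 -0.0081  0.3623] rot [ 0.06 -7.07  0.04] shift [ 0.0318  0.0001 -0.0975] ik [-0.34 -0.4  -0.12  1.76  0.05] 0.0 0.0
seat w [0.554  0.0071 0.1762] tank [-0.0377 -0.002   0.1762] hook tilt 44.5 clk 19.75 F [-0.19  0.4  -3.84] w 0.0168
TCP [ 0.4572 -0.007   0.3692] rot [  0.06 -11.07   0.04] shift [ 0.0402  0.0002 -0.1026] ik [-0.31 -0.29 -0.01  1.81  0.02] 0.0 0.0
seat w [0.554  0.0071 0.1762] tank [-0.0377 -0.002   0.1762] hook tilt 44.5 clk 19.75 F [-0.19  0.4  -3.84] w 0.0168
```

step_arm(increments=[[0,0,0,-0.0025,0,-0.003,0],[0,0,0,-0.0047,0,-0.007,0],[0,0,0,-0.004,0,-0.014,0],[0,0,0,-0.0017,0,-0.024,0],[0,0,0,0.001,0,-0.036,0],[0,0,0,0.0037,0,-0.048,0],[0,0,0,0.0062,0,-0.06,0],[0,0,0,0.0085,0,-0.071,0],[0,0,0,0.0105,0,-0.081,0],[0,0,0,0.0118,0,-0.0875,0],[0,0,0,0.012,0,-0.0885,0],[0,0,0,0.012,0,-0.0885,0]])

```text
clock: 21.25
position: [0.4329, -0.0104, 0.3488]
ee_rot: [3.141, -0.228, 0.146]
wrist_force: [-0.1, 0.1, -3.4]
width: 0.017
grip_force: 88.1
```

```bash
for t in 32 25; do python3 g.py w 442 343 265 $t -10;  python3 g.py w 442 343 265 $t 8; python3 g.py w 442 343 125 $t -10;done; python3 e.py 9; python3 - <<'E'
from h import *
i=cv2.imread("pics/side9.png"); w=cv2.imread("pics/wrist9.png")
cv2.imwrite("pics/j9.png",np.hstack([cv2.resize(i[150:290,180:320],(400,400)),cv2.resize(w[0:240,160:400],(400,400))]))
E
```

```text
TCP [0.3516 0.3589 0.3725] rot [ -2.03 -12.95  18.25] shift [-0.0209 -0.3772 -0.0295] ik [ 0.53 -0.11  0.15  1.83  0.  ] 0.0 0.0
seat w [0.5455 0.006  0.2649] tank [-0.0463 -0.0019  0.2649] hook tilt 44.5 clk 21.25 F [-0.12  0.11 -3.44] w 0.017
TCP [0.3511 0.3302 0.3725] rot [  0.02 -13.05   0.33] shift [-0.0254 -0.3489 -0.0305] ik [ 0.48 -0.17  0.09  1.83  0.  ] 0.0 0.0
seat w [0.5455 0.006  0.2649] tank [-0.0463 -0.0019  0.2649] hook tilt 44.5 clk 21.25 F [-0.12  0.11 -3.44] w 0.017
TCP [0.3516 0.3589 0.2325] rot [ -2.03 -12.95  18.25] shift [-0.0525 -0.3774  0.1069] ik [ 0.53 -0.19 -0.19  1.57 -0.  ] 0.0 0.0
seat w [0.5455 0.006  0.2649] tank [-0.0463 -0.0019  0.2649] hook tilt 44.5 clk 21.25 F [-0.12  0.11 -3.44] w 0.017
TCP [0.3651 0.3566 0.3829] rot [ -0.92 -19.89  18.39] shift [-0.0058 -0.3729 -0.0367] ik [0.47 0.03 0.3  1.93 0.07] 0.0 0.0
seat w [0.5455 0.006  0.2649] tank [-0.0463 -0.0019  0.2649] hook tilt 44.5 clk 21.25 F [-0.12  0.11 -3.44] w 0.017
TCP [0.3647 0.3321 0.3829] rot [  0.04 -20.05   0.33] shift [-0.0097 -0.3488 -0.0375] ik [0.45 0.01 0.28 1.95 0.04] 0.0 0.0
seat w [0.5455 0.006  0.2649] tank [-0.0463 -0.0019  0.2649] hook tilt 44.5 clk 21.25 F [-0.12  0.11 -3.44] w 0.017
TCP [0.3651 0.3566 0.2429] rot [ -0.92 -19.89  18.39] shift [-0.0374 -0.373   0.0997] ik [ 0.47 -0.06 -0.05  1.68  0.07] 0.0 0.0
seat w [0.5455 0.006  0.2649] tank [-0.0463 -0.0019  0.2649] hook tilt 44.5 clk 21.25 F [-0.12  0.11 -3.44] w 0.017
[ 0.432903   -0.01042624  0.34884198] [ 3.14060824 -0.22784814  0.1455028 ] 21.25 [-0.41724221 -0.62009406 -0.31305568  1.68365534  0.11996505  2.59065829] 0.017039806033370908 [-0.11572438  0.11193835 -3.44389138]
```

View pics/j9.png

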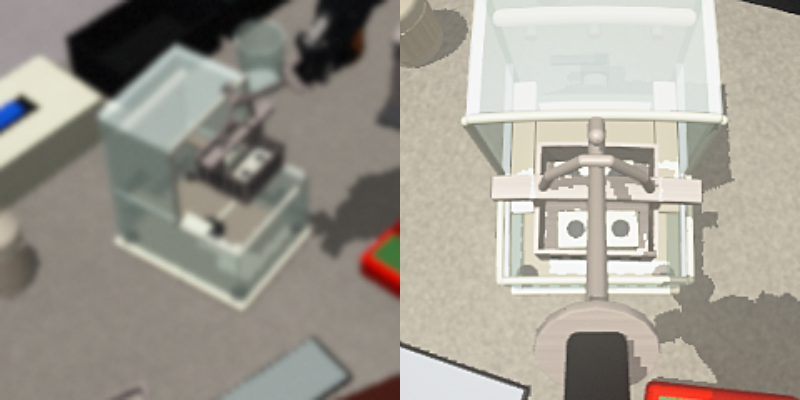

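The basket hangs level on the hook above the tank front, with both housings in it at crop pixels (575,228) and (620,228). I've now viewed 12 images, over the limit of 10, so from here I'll use numbers only. Next is the move to the tray.

```bash
python3 g.py tank -92 -2 265 34 8.3; python3 - <<'E'
from h import *
for n in ["side"]:
    z=np.load("side9.npz"); P=cloud("side",z["d"]); k=z["d"]>0
    q=P[k&win(P,(.3,.56),(.2,.47),(.03,.3))]; print("above tray",len(q))
E
```

```text
TCP [ 0.4057 -0.0146  0.3692] rot [  0.05 -11.04   0.03] shift [-0.0221  0.0002 -0.0262] ik [-0.37 -0.43 -0.13  1.85  0.02] 0.0 0.0
seat w [0.5454 0.0059 0.2647] tank [-0.0464 -0.0019  0.2647] hook tilt 44.4 clk 21.35 F [ 0.26  0.37 -4.35] w 0.0168
above tray 0
```

step_arm(increments=[[0,-0.4,0,-0.0008,0,-0.001,0],[0,-1.5,0,-0.003,0,-0.0035,0],[0,-3,0,-0.006,0,-0.007,0],[0,-5,0,-0.01,0,-0.012,0],[0,-7,0,-0.014,0,-0.0166,0],[0,-9,0,-0.018,0,-0.0213,0],[0,-10.3,0,-0.0206,0,-0.0245,0],[0,-11,0,-0.022,0,-0.026,0],[0,-11,0,-0.022,0,-0.026,0],[0,-11,0,-0.022,0,-0.026,0]])

```text
clock: 22.6
position: [0.4059, -0.0144, 0.3694]
ee_rot: [3.14, -0.037, 0.145]
wrist_force: [0.9, 0.6, -3.3]
width: 0.0169
grip_force: 88.0
```

```bash
python3 g.py w 440 343 265 32 8.3
```

```text
TCP [0.3491 0.3297 0.3725] rot [ 0.07 -2.09  0.03] shift [-0.0063 -0.3487 -0.0038] ik [ 0.48 -0.17  0.09  1.83  0.  ] 0.0 0.0
seat w [ 0.5006 -0.0006  0.2653] tank [-0.0916 -0.0019  0.2653] hook tilt 33.7 clk 22.6 F [ 0.94  0.62 -3.33] w 0.0169
```

step_arm(increments=[[0,0,0,0,-0.003,0,0],[0,-0.2,0,0,-0.012,0,0],[0,-0.4,0,-0.001,-0.027,-0.0005,0],[0,-0.5,0,-0.001,-0.047,-0.0005,0],[0,-0.6,0,-0.0015,-0.07,-0.001,0],[0,-0.7,0,-0.002,-0.095,-0.001,0],[0,-0.8,0,-0.002,-0.12,-0.0015,0],[0,-0.9,0,-0.0025,-0.143,-0.0015,0],[0,-1,0,-0.003,-0.163,-0.002,0],[0,-1,0,-0.003,-0.178,-0.002,0],[0,-1,0,-0.003,-0.187,-0.002,0],[0,-1,0,-0.003,-0.19,-0.002,0]])

```text
clock: 24.1
position: [0.3751, 0.1738, 0.3712]
ee_rot: [3.14, -0.019, 0.146]
wrist_force: [0.3, -0.1, -3.7]
width: 0.017
grip_force: 88.0
```

step_arm(increments=[[0,0,0,0,-0.003,0,0],[0,-0.2,0,0,-0.012,0,0],[0,-0.4,0,-0.001,-0.027,-0.0005,0],[0,-0.5,0,-0.001,-0.046,-0.0005,0],[0,-0.6,0,-0.0015,-0.067,-0.001,0],[0,-0.7,0,-0.002,-0.088,-0.001,0],[0,-0.8,0,-0.002,-0.109,-0.0015,0],[0,-0.9,0,-0.0025,-0.128,-0.0015,0],[0,-1,0,-0.003,-0.143,-0.002,0],[0,-1,0,-0.003,-0.153,-0.002,0],[0,-1,0,-0.003,-0.159,-0.002,0],[0,-1,0,-0.003,-0.159,-0.002,0]])

```text
clock: 25.6
position: [0.3714, 0.2296, 0.3729]
ee_rot: [-3.093, 0.0, 0.217]
wrist_force: [0.5, -0.6, -3.7]
width: 0.0166
grip_force: 88.2
```

```bash
cat > tr.py <<'E'
from h import *
i,d=r.grab_frame("side"); P=cloud("side",d); k=d>0
q=P[k&win(P,(.36,.52),(.26,.43),(.03,.245))]
print(len(q),np.round(q.min(0),4),np.round(q.max(0),4))
i,d=r.grab_frame("top"); P=cloud("top",d); k=d>0
m=k&win(P,(.34,.54),(.24,.45),(.03,.3)); q=P[m]; print("top",len(q), np.round(q.min(0),4) if len(q) else 0,np.round(q.max(0),4) if len(q) else 0)
E
python3 g.py w 440 343 150 32 8.3; python3 tr.py
```

```text
TCP [0.3491 0.3297 0.2575] rot [-2.78  0.12  4.16] shift [-1.000e-04 -9.680e-02  1.203e-01] ik [ 0.48 -0.25 -0.2   1.63  0.  ] 0.0 0.0
seat w [0.4599 0.2545 0.2655] tank [-0.0951  0.2565  0.2655] hook tilt 30.5 clk 25.6 F [ 0.53 -0.57 -3.72] w 0.0166
371 [0.4112 0.26   0.1385] [0.4902 0.3112 0.2447]
top 625 [0.4145 0.24   0.1431] [0.492  0.3041 0.2998]
```

Joint 6 reached its range limit (q5 = q0 + π − yaw), so the hook has to be yawed more at the tray.

```bash
python3 st.py; for y in 30 38; do python3 g.py w 440 335 265 32 $y;python3 g.py w 440 335 123 32 $y; done
```

```text
{'clock': 25.7, 'q': [0.217, -0.3125, -0.0294, 1.8544, 0.0487, 3.1409], 'position': [0.3713, 0.2297, 0.3729], 'ee_rot': [-3.0929, 0.0004, 0.2176], 'width': 0.0169, 'wrist_force': [-0.4571, -1.5116, -3.7203]}
TCP [0.3605 0.2891 0.3725] rot [ -2.77  -0.4  -17.53] shift [ 0.0022 -0.0603  0.0033] ik [ 0.39 -0.23  0.04  1.84 -0.  ] 0.0 0.0
seat w [0.4598 0.2546 0.2655] tank [-0.0951  0.2565  0.2655] hook tilt 30.5 clk 25.7 F [-0.46 -1.51 -3.72] w 0.0169
TCP [0.3605 0.2891 0.2305] rot [ -2.77  -0.4  -17.53] shift [ 0.0023 -0.0533  0.1452] ik [ 0.39 -0.32 -0.3   1.59 -0.  ] 0.0 0.0
seat w [0.4598 0.2546 0.2655] tank [-0.0951  0.2565  0.2655] hook tilt 30.5 clk 25.7 F [-0.46 -1.51 -3.72] w 0.0169
TCP [0.3676 0.2785 0.3725] rot [ -2.75  -0.6  -25.53] shift [ 0.0069 -0.0483  0.0028] ik [ 0.36 -0.23  0.04  1.84 -0.  ] 0.0 0.0
seat w [0.4598 0.2546 0.2655] tank [-0.0951  0.2565  0.2655] hook tilt 30.5 clk 25.7 F [-0.46 -1.51 -3.72] w 0.0169
TCP [0.3676 0.2785 0.2305] rot [ -2.75  -0.6  -25.53] shift [ 0.007  -0.0414  0.1446] ik [ 0.36 -0.32 -0.3   1.59 -0.  ] 0.0 0.0
seat w [0.4598 0.2546 0.2655] tank [-0.0951  0.2565  0.2655] hook tilt 30.5 clk 25.7 F [-0.46 -1.51 -3.72] w 0.0169
```

step_arm(increments=[[-0.2,0,-1.5,0,-0.001,0,0],[-0.6,-0.1,-4,0.0003,-0.005,0.0003,0],[-1,-0.2,-7,0.001,-0.012,0.0006,0],[-1.3,-0.3,-10,0.0018,-0.021,0.001,0],[-1.7,-0.3,-13,0.0027,-0.031,0.0015,0],[-2.1,-0.4,-16,0.0034,-0.04,0.002,0],[-2.4,-0.4,-18.5,0.004,-0.048,0.0025,0],[-2.6,-0.5,-20.5,0.0043,-0.053,0.003,0],[-2.7,-0.5,-21.5,0.0045,-0.0545,0.003,0],[-2.7,-0.5,-21.5,0.0045,-0.0545,0.003,0],[-2.7,-0.5,-21.5,0.0045,-0.0545,0.003,0]])

```text
clock: 27.08
position: [0.364, 0.2838, 0.3726]
ee_rot: [-3.14, -0.0, 0.592]
wrist_force: [-0.1, 0.4, -3.6]
width: 0.0168
grip_force: 88.0
```

```bash
python3 st.py; python3 g.py w 440 335 150 32 34; python3 tr.py
```

```text
{'clock': 27.075, 'q': [0.3769, -0.227, 0.0414, 1.8392, 0.0011, 2.9261], 'position': [0.364, 0.2838, 0.3726], 'ee_rot': [-3.1405, -0.0002, 0.5924], 'width': 0.0168, 'wrist_force': [-0.0792, 0.3741, -3.6091]}
TCP [0.3639 0.2836 0.2575] rot [-0.06 -0.01 -0.06] shift [-0.0002  0.0002  0.1151] ik [ 0.38 -0.31 -0.25  1.64  0.  ] 0.0 0.0
seat w [0.4401 0.3352 0.2651] tank [-0.103   0.3391  0.2651] hook tilt 26.1 clk 27.075 F [-0.08  0.37 -3.61] w 0.0168
946 [0.3843 0.2833 0.1417] [0.486  0.3872 0.245 ]
top 864 [0.4022 0.2807 0.1427] [0.4827 0.382  0.2997]
```

step_arm(increments=[[0,0,0,0,0,0.004,0],[0,0,0,0,0,0.014,0],[0,0,0,0,0,0.028,0],[0,0,0,0,0,0.044,0],[0,0,0,0,0,0.06,0],[0,0,0,0,0,0.076,0],[0,0,0,0,0,0.092,0],[0,0,0,0,0,0.106,0],[0,0,0,0,0,0.117,0],[0,0,0,0,0,0.124,0],[0,0,0,0,0,0.128,0],[0,0,0,0,0,0.129,0]])

```text
clock: 28.68
position: [0.3639, 0.2842, 0.2436]
ee_rot: [-3.141, -0.0, 0.593]
wrist_force: [0.2, -0.4, -3.6]
width: 0.0165
grip_force: 88.1
```

step_arm(increments=[[0,0,0,0,0,0,0],[0,0,0,0,0,0.001,0],[0,0,0,0,0,0.002,0],[0,0,0,0,0,0.003,0],[0,0,0,0,0,0.004,0],[0,0,0,0,0,0.005,0],[0,0,0,0,0,0.006,0],[0,0,0,0,0,0.007,0]])

```text
clock: 29.68
position: [0.3638, 0.2842, 0.2365]
ee_rot: [-3.14, -0.0, 0.593]
wrist_force: [0.1, -1.6, -3.1]
width: 0.0166
grip_force: 88.1
```

```bash
python3 tr.py
```

```text
695 [0.3653 0.285  0.0302] [0.484  0.3861 0.2387]
top 579 [0.3401 0.241  0.03  ] [0.4835 0.3815 0.2994]
```

step_arm(increments=[[0,0,0,0,0,0.0007,0],[0,0,0,0,0,0.0014,0],[0,0,0,0,0,0.0021,0],[0,0,0,0,0,0.0028,0],[0,0,0,0,0,0.0035,0],[0,0,0,0,0,0.0035,0]])

```text
clock: 30.52
position: [0.3639, 0.2842, 0.2331]
ee_rot: [-3.141, -0.0, 0.593]
wrist_force: [0.2, 1.0, -2.9]
width: 0.0169
grip_force: 88.2
```

step_arm(increments=[[0,0,0,0,0,0.0007,0],[0,0,0,0,0,0.0014,0],[0,0,0,0,0,0.0021,0],[0,0,0,0,0,0.0028,0],[0,0,0,0,0,0.0035,0],[0,0,0,0,0,0.0035,0]])

```text
clock: 31.28
position: [0.3639, 0.2842, 0.2295]
ee_rot: [-3.14, -0.0, 0.593]
wrist_force: [0.9, -0.3, -1.8]
width: 0.0172
grip_force: 88.3
```

```bash
python3 - <<'E'
from h import *
z=[]
for _ in range(3): z.append(r.get_state()["wrist_force"][2]); i,d=r.grab_frame("side")
P=cloud("side",d);k=d>0
print(z); 
# loop / crossbar / hook heights near the tray
c=np.array([.44,.335]); 
ax=R.from_euler("z",34,degrees=True).as_matrix(); L=(P-[.44,.335,0])@ax
m=k&win(L,(-.01,.02),(-.065,.065),(.05,.14)); q=L[m]
for a,b in [(.05,.06),(.06,.07),(.07,.08),(.08,.1),(.1,.115),(.115,.125),(.125,.14)]:
    t=q[(q[:,2]>a)&(q[:,2]<b)]; 
    if len(t): print(a,len(t),np.round(t.mean(0),4),np.round(t.min(0),4),np.round(t.max(0),4))
E
python3 g.py w 440 335 110 32 34
```

```text
[np.float64(-1.760869585268234), np.float64(-1.7965311180956853), np.float64(-1.1908648630299776)]
0.05 2 [-0.0096  0.0295  0.0572] [-0.01    0.0218  0.0565] [-0.0093  0.0371  0.0578]
0.06 72 [-0.0037  0.0169  0.0676] [-0.01   -0.0554  0.0618] [0.0039 0.0614 0.0699]
0.07 60 [-0.0043  0.0115  0.0723] [-0.0099 -0.0507  0.07  ] [0.0027 0.0628 0.0783]
0.08 14 [-0.0049  0.0269  0.0903] [-0.0061  0.0205  0.0803] [-0.0027  0.0321  0.0993]
0.1 14 [-0.0041  0.0123  0.109 ] [-0.0091 -0.0157  0.1013] [0.005  0.0227 0.1141]
0.115 30 [0.0002 0.0044 0.1209] [-0.0095 -0.0111  0.1159] [0.0162 0.0163 0.1249]
0.125 17 [0.0033 0.0041 0.1295] [-0.0068 -0.0036  0.1251] [0.0126 0.0118 0.1366]
TCP [0.3639 0.2836 0.2175] rot [-0.07 -0.02 -0.02] shift [-0.0003  0.0005  0.0121] ik [ 0.38 -0.33 -0.33  1.57  0.  ] 0.0 0.0
seat w [0.44   0.3357 0.1221] tank [-0.1031  0.3396  0.1221] hook tilt 26.0 clk 31.425 F [-0.63  0.28 -0.86] w 0.0168
```

The basket has landed. The force is back to the bare hook's weight and the crossbar top is at about 0.070. Now I'll unhook: down along the hook axis, then straight back.

step_arm(increments=[[0,0,0,-0.002,0,0.003,0],[0,0,0,-0.001,0,0.008,0],[0,0,0,0.002,0,0.013,0],[0,0,0,0.005,0,0.018,0],[0,0,0,0.009,0,0.0225,0],[0,0,0,0.011,0,0.025,0],[0,0,0,0.011,0,0.025,0],[0,0,0,0.011,0,0.025,0]])

```text
clock: 32.42
position: [0.373, 0.2904, 0.2047]
ee_rot: [-3.141, -0.0, 0.593]
wrist_force: [0.2, -0.4, -1.6]
width: 0.0168
grip_force: 88.3
```

```bash
python3 g.py w 398 308 97 32 34; python3 g.py w 398 308 260 32 34; python3 - <<'E'
from h import *
i,d=r.grab_frame("side")
P=cloud("side",d);k=d>0
L=(P-[.44,.335,0])@R.from_euler("z",34,degrees=True).as_matrix()
for w in [((-.03,.03),(-.065,.065),(.06,.08)),((-.03,.03),(-.065,.065),(.108,.122)),((-.03,.04),(-.065,.065),(.122,.14))]:
    t=L[k&win(L,*w)]
    if len(t): print(len(t),np.round(t.mean(0),4),np.round(t.min(0),4),np.round(t.max(0),4))
E
```

```text
TCP [0.3219 0.2566 0.2045] rot [-0.06 -0.02 -0.02] shift [-0.0612 -0.0006  0.0002] ik [ 0.35 -0.49 -0.48  1.58  0.  ] 0.0 0.0
seat w [0.4491 0.3418 0.0972] tank [-0.0931  0.3444  0.0972] hook tilt 26.1 clk 32.425 F [ 0.19 -0.36 -1.61] w 0.0168
TCP [0.3219 0.2566 0.3675] rot [-0.06 -0.02 -0.02] shift [-0.0612 -0.0008 -0.1628] ik [ 0.35 -0.38 -0.09  1.86 -0.  ] 0.0 0.0
seat w [0.4491 0.3418 0.0972] tank [-0.0931  0.3444  0.0972] hook tilt 26.1 clk 32.425 F [ 0.19 -0.36 -1.61] w 0.0168
157 [-0.0053  0.0131  0.0693] [-0.0118 -0.0561  0.0605] [0.0043 0.0613 0.0781]
32 [-0.0054  0.0055  0.1153] [-0.0182 -0.0162  0.108 ] [0.0178 0.0208 0.1218]
19 [-0.0138  0.0035  0.1284] [-0.0268 -0.0058  0.1223] [-0.0017  0.0088  0.1399]
```

Clearances look right, so I'll withdraw straight back and then rise.

step_arm(increments=[[0,0,0,-0.006,0,0,0],[0,0,0,-0.016,0,0,0],[0,0,0,-0.028,0,0,0],[0,0,0,-0.04,0,0,0],[0,0,0,-0.051,0,0,0],[0,0,0,-0.059,0,0,0],[0,0,0,-0.062,0,0,0],[0,0,0,-0.062,0,-0.02,0],[0,0,0,-0.062,0,-0.06,0],[0,0,0,-0.062,0,-0.105,0],[0,0,0,-0.062,0,-0.145,0],[0,0,0,-0.062,0,-0.163,0]])

```text
clock: 33.98
position: [0.3222, 0.2557, 0.3698]
ee_rot: [-3.141, -0.003, 0.593]
wrist_force: [0.5, 0.5, -1.6]
width: 0.0169
grip_force: 88.3
```

```bash
python3 - <<'E'
from h import *
i,d=r.grab_frame("side")
P=cloud("side",d);k=d>0
L=(P-[.44,.335,0])@R.from_euler("z",34,degrees=True).as_matrix()
for w in [((-.02,.02),(-.065,.065),(.06,.08)),((-.02,.02),(-.065,.065),(.108,.14)),((-.045,.045),(-.045,.045),(.01,.05))]:
    t=L[k&win(L,*w)]
    if len(t): print(len(t),np.round(t.mean(0),4),np.round(t.min(0),4),np.round(t.max(0),4))
E
python3 st.py
for c in "480 -60 250 20 20" "430 -250 250 0 10" "435 -366 200 0 10"; do python3 g.py w $c|head -1; done
python3 - <<'E'
import sys; sys.argv=["x","hold","12"]
E
python3 g.py hold 12|head -1
```

```text
183 [-0.0053  0.0061  0.0693] [-0.0122 -0.0567  0.0604] [0.0033 0.0617 0.0787]
25 [-0.0049  0.0052  0.1198] [-0.0081 -0.0115  0.1086] [-0.0019  0.0185  0.1269]
532 [-0.0075  0.0051  0.0291] [-0.04   -0.0371  0.01  ] [0.0315 0.0418 0.0483]
{'clock': 34.025, 'q': [0.3494, -0.3795, -0.0844, 1.8619, 0.0012, 2.898], 'position': [0.3223, 0.2557, 0.3711], 'ee_rot': [-3.1414, -0.0042, 0.593], 'width': 0.0167, 'wrist_force': [-0.9574, -0.4091, -0.226]}
TCP [ 0.4166 -0.0831  0.3743] rot [  1.43 -12.18  13.93] shift [-0.1112  0.3337 -0.0037] ik [-0.4  -0.12  0.12  1.97 -0.14] 0.0 0.0
TCP [ 0.4094 -0.2536  0.3898] rot [  6.64 -31.76  23.36] shift [-0.2124  0.4711 -0.0197] ik [-0.6   0.26  0.46  2.11 -0.38] 14.1 4.0
TCP [ 0.4144 -0.3696  0.3398] rot [  6.64 -31.76  23.36] shift [-0.2733  0.5701  0.03  ] ik [-0.73  0.53  0.7   2.11 -0.43] 0.0 0.0
TCP [ 0.4968 -0.3456  0.1788] rot [  6.64 -31.76  23.36] shift [-0.1922  0.5963  0.1913] ik [-0.63  0.71  0.64  1.92 -0.39] 0.0 0.0
```

step_arm(increments=[[0,-0.5,0.5,-0.005,0.015,0,0],[0.1,-2,2,-0.018,0.05,0,0],[0.3,-3.5,4,-0.033,0.095,-0.001,0],[0.5,-5,6,-0.05,0.145,-0.002,0],[0.8,-7,8,-0.067,0.195,-0.003,0],[1,-9,10,-0.083,0.245,-0.0035,0],[1.2,-10.5,12,-0.098,0.29,-0.004,0],[1.4,-12,13.5,-0.108,0.32,-0.004,0],[1.4,-12,14,-0.111,0.333,-0.004,0],[1.4,-12,14,-0.111,0.333,-0.004,0]])

```text
clock: 35.28
position: [0.4157, -0.0826, 0.3707]
ee_rot: [-3.141, 0.21, 0.348]
wrist_force: [0.3, -0.3, -1.2]
width: 0.0171
grip_force: 88.5
```

```bash
python3 g.py w 436 -366 170 15 10; python3 g.py w 436 -366 110 0 10|head -1;  python3 g.py w 436 -366 39 0 10|head -1
```

```text
TCP [ 0.3805 -0.3758  0.2997] rot [ 2.45 -4.93  9.6 ] shift [-0.1152  0.2637  0.0971] ik [-0.88  0.16  0.25  1.82 -0.26] 0.0 0.0
seat w [ 0.479  -0.0596  0.2464] tank [-0.1215 -0.0572  0.2464] hook tilt 18.7 clk 35.275 F [ 0.26 -0.29 -1.16] w 0.0171
TCP [ 0.4154 -0.3696  0.2498] rot [  3.7  -19.89   9.24] shift [-0.0706  0.2698  0.1386] ik [-0.73  0.47  0.46  1.93 -0.43] 0.0 0.0
TCP [ 0.4154 -0.3696  0.1788] rot [  3.7  -19.89   9.24] shift [-0.0558  0.2699  0.208 ] ik [-0.73  0.47  0.33  1.8  -0.43] 0.0 0.0
```

step_arm(increments=[[0.2,-0.5,0.8,-0.006,0.015,0.004,0],[0.5,-1,2,-0.02,0.05,0.012,0],[0.9,-2,3.5,-0.038,0.09,0.025,0],[1.3,-3,5,-0.058,0.135,0.042,0],[1.7,-3.7,6.5,-0.078,0.18,0.062,0],[2,-4.3,8,-0.096,0.22,0.08,0],[2.3,-4.8,9.2,-0.109,0.25,0.092,0],[2.4,-4.9,9.6,-0.115,0.263,0.097,0],[2.4,-4.9,9.6,-0.115,0.264,0.097,0],[2.4,-4.9,9.6,-0.115,0.264,0.097,0]])

```text
clock: 36.52
position: [0.3814, -0.3752, 0.3011]
ee_rot: [3.139, 0.295, 0.176]
wrist_force: [0.1, 0.4, -1.0]
width: 0.0165
grip_force: 88.4
```

```bash
python3 g.py w 436 -366 110 0 10;  python3 g.py w 436 -366 41 0 10|head -1
```

```text
TCP [ 0.4154 -0.3696  0.2498] rot [  0.16 -15.08   0.06] shift [0.0479 0.0004 0.039 ] ik [-0.73  0.47  0.46  1.93 -0.43] 0.0 0.0
seat w [ 0.4371 -0.3655  0.1716] tank [-0.2071 -0.3538  0.1716] hook tilt 14.9 clk 36.525 F [ 0.11  0.42 -1.02] w 0.0165
TCP [ 0.4154 -0.3696  0.1808] rot [  0.16 -15.08   0.06] shift [0.068  0.0003 0.1051] ik [-0.73  0.47  0.34  1.8  -0.43] 0.0 0.0
```

step_arm(increments=[[0,-2,0,0.007,0,0.006,0],[0,-6,0,0.02,0,0.018,0],[0,-10,0,0.034,0,0.032,0],[0,-13.5,0,0.046,0,0.048,0],[0.1,-15,0,0.053,0,0.065,0],[0.2,-15,0,0.06,0,0.082,0],[0.2,-15,0,0.065,0,0.096,0],[0.2,-15,0,0.068,0.0003,0.105,0],[0.2,-15,0,0.068,0.0003,0.105,0],[0.2,-15,0,0.068,0.0003,0.105,0]])

```text
clock: 37.78
position: [0.4149, -0.3709, 0.181]
ee_rot: [-3.141, 0.557, 0.174]
wrist_force: [-0.3, 0.2, -0.8]
width: 0.0168
grip_force: 88.4
```

```bash
cat > ck.py <<'E'
from h import *
s=r.get_state(); C=cam("wrist"); w,dw=r.grab_frame("wrist"); P=wcloud(dw,C); k=dw>0
x=float(__import__("sys").argv[1]); y=float(__import__("sys").argv[2])
L=(P-[x,y,0])@R.from_euler("z",10,degrees=True).as_matrix()
for nm,wd in [("shank.03-.06",((-.03,.04),(-.02,.02),(.035,.06))),("shank.1-.13",((-.03,.03),(-.02,.02),(.09,.13))),("collar",((-.03,.03),(-.03,.03),(.135,.165))),("arm",((.02,.2),(-.06,.1),(.13,.138)))]:
    q=L[k&win(L,*wd)]
    if len(q): print(nm,len(q),np.round(q.mean(0),4),np.round(q.min(0),4),np.round(q.max(0),4))
rect("armw",P,k&win(P,(.46,.65),(-.42,-.27),(.13,.1375)))
E
python3 ck.py .4252 -.3679; python3 g.py hold 14; python3 g.py hold 0|head -1
```

```text
shank.03-.06 401 [ 0.0096 -0.0013  0.044 ] [-0.0011 -0.0049  0.035 ] [0.0241 0.0022 0.06  ]
shank.1-.13 508 [ 0.0013 -0.0014  0.1116] [-0.0017 -0.0052  0.0901] [0.0033 0.0024 0.13  ]
collar 2590 [ 0.0068 -0.0015  0.1541] [-0.0172 -0.0209  0.1482] [0.0195 0.0183 0.165 ]
arm 9345 [0.0795 0.0074 0.1345] [ 0.0527 -0.0245  0.13  ] [0.1016 0.0387 0.1369]
armw 9345 [ 503.3 -347.3] [49.6 58.4] 17.1 z 0.1346
TCP [ 0.4968 -0.3456  0.1808] rot [-0.05 -0.09 -0.03] shift [ 0.0722 -0.0108 -0.0448] ik [-0.63  0.71  0.65  1.92 -0.39] 0.0 0.0
seat w [ 0.4358 -0.3672  0.0412] tank [-0.2086 -0.3553  0.0412] hook tilt 0.1 clk 37.825 F [-0.82  0.76 -1.39] w 0.017
TCP [ 0.4968 -0.3456  0.1668] rot [-0.05 -0.09 -0.03] shift [ 0.0796 -0.0108 -0.0329] ik [-0.63  0.71  0.62  1.89 -0.39] 0.0 0.0
```

step_arm(increments=[[0,0,0,0.006,-0.0009,-0.0037,0],[0,0,0,0.018,-0.0027,-0.0112,0],[0,0,0,0.032,-0.0048,-0.0199,0],[0,0,0,0.046,-0.0069,-0.0285,0],[0,0,0,0.058,-0.0087,-0.036,0],[0,0,0,0.068,-0.0102,-0.0422,0],[0,0,0,0.072,-0.0108,-0.0448,0],[0,0,0,0.072,-0.0108,-0.0448,0],[0,0,0,0.072,-0.0108,-0.0448,0]])

```text
clock: 38.95
position: [0.4963, -0.3454, 0.1801]
ee_rot: [-3.14, 0.558, 0.175]
wrist_force: [-0.4, -0.3, -1.1]
width: 0.0169
grip_force: 88.4
```

```bash
python3 g.py hold 0; python3 ck.py .5066 -.3439
```

```text
TCP [ 0.4968 -0.3456  0.1668] rot [-0.1  -0.04  0.  ] shift [0.0074 0.0003 0.011 ] ik [-0.63  0.71  0.62  1.89 -0.39] 0.0 0.0
seat w [ 0.517  -0.3416  0.0403] tank [-0.1246 -0.3417  0.0403] hook tilt 0.0 clk 38.95 F [-0.39 -0.32 -1.06] w 0.0169
shank.1-.13 236 [0.0018 0.0005 0.1232] [-0.0022 -0.0037  0.1127] [0.012  0.0079 0.1299]
collar 3512 [ 0.0093 -0.0007  0.149 ] [-0.024  -0.0298  0.135 ] [0.0299 0.0291 0.165 ]
arm 11565 [0.0478 0.0024 0.1345] [ 0.02   -0.0284  0.13  ] [0.0727 0.0347 0.1369]
armw 14618 [ 526.8 -340.2] [99.  58.4] 17.2 z 0.1345
```

Lowering slowly onto the seat, then releasing.

step_arm(increments=[[0,0,0,0.0025,0,0.0038,0],[0,0,0,0.005,0,0.0075,0],[0,0,0,0.0065,0,0.0098,0],[0,0,0,0.0073,0,0.011,0],[0,0,0,0.0076,0,0.0115,0],[0,0,0,0.0076,0,0.0115,0]])

```text
clock: 39.75
position: [0.4968, -0.3451, 0.1668]
ee_rot: [-3.14, 0.558, 0.175]
wrist_force: [-1.3, 1.7, 5.7]
width: 0.0168
grip_force: 88.9
```

step_arm(increments=[[0,0,0,0,0,0,0.2],[0,0,0,0,0,0,0.5],[0,0,0,0,0,0,0.6],[0,0,0,0,0,0,0.6],[0,0,0,0,0,-0.01,0.6],[0,0,0,0,0,-0.03,0.6],[0,0,0,0,0,-0.055,0.6],[0,0,0,0,0,-0.08,0.6],[0,0,0,0,0,-0.095,0.6],[0,0,0,0,0,-0.095,0.6]])

```text
clock: 41.0
position: [0.5374, -0.3342, 0.2404]
ee_rot: [3.134, 0.547, 0.175]
wrist_force: [0.2, -0.2, -0.1]
width: 0.0512
grip_force: 0.0
```

```bash
python3 st.py; python3 - <<'E'
from h import *
C=cam("wrist"); w,dw=r.grab_frame("wrist"); P=wcloud(dw,C); k=dw>0
L=(P-[.5066,-.3439,0])@R.from_euler("z",10,degrees=True).as_matrix()
rect("htop wrist",P,k&win(P,(.47,.55),(-.38,-.3),(.212,.222)))
rect("collar",P,k&win(P,(.47,.54),(-.38,-.31),(.1372,.141)))
i,d=r.grab_frame("top"); Q=cloud("top",d); k=d>0
rect("tray",Q,k&win(Q,(.3,.58),(.2,.48),(.013,.022)))
L=(Q-[.442,.343,0])@R.from_euler("z",-19.7,degrees=True).as_matrix()
b=L[k&win(L,(-.08,.08),(-.09,.09),(.03,.055))]; print("basket in tray",len(b),np.round(b.min(0),3),np.round(b.max(0),3))
rect("crossbar",Q,k&win(Q,(.34,.54),(.24,.45),(.062,.08)))
rect("housings z",Q,k&win(Q,(.42,.46),(.31,.36),(.02,.04)))
z0=np.load("top0.npz"); Q0=cloud("top",z0["d"])
for nm,x,y,z in [("meter",(.3,.46),(-.22,-.05),(.03,.06)),("bottle",(.65,.8),(.15,.28),(.03,.17)),("beaker",(.65,.85),(-.31,-.2),(.03,.1)),("jar",(.62,.75),(-.4,-.29),(.03,.1)),("phone",(.28,.46),(.03,.22),(.005,.015))]:
    rect(nm+"0",Q0,(z0["d"]>0)&win(Q0,x,y,z)); rect(nm,Q,k&win(Q,x,y,z))
E
```

```text
{'clock': 41.0, 'q': [-0.5865, 0.8837, 1.0137, 2.1111, -0.3731, 2.4561], 'position': [0.5374, -0.3342, 0.2404], 'ee_rot': [3.1344, 0.5474, 0.1755], 'width': 0.0512, 'wrist_force': [0.2059, -0.1812, -0.1037]}
htop wrist 695 [ 507.  -343.7] [23.5 17.5] 10.1 z 0.2161
collar 871 [ 508.2 -343.8] [35.8 38.5] 11.3 z 0.1384
tray 498 [441.9 342.8] [192.2 170.3] 70.4 z 0.0176
basket in tray 202 [-0.054 -0.063  0.03 ] [0.046 0.036 0.051]
crossbar 243 [434.2 331.7] [ 14.7 117.2] 33.3 z 0.07
housings z 81 [440.4 334.8] [38.7 48.4] 1.3 z 0.0265
meter0 1454 [ 381.3 -135.3] [ 73.1 148.3] 1.2 z 0.0347
meter 0
bottle0 644 [724.  222.1] [55.2 64.2] 31.9 z 0.1021
bottle 641 [724.2 222.5] [55.9 64.1] 28.8 z 0.1022
beaker0 723 [ 775.9 -255.2] [148.2 109.2] 0.5 z 0.0621
beaker 655 [ 775.7 -255.3] [148.1 109.8] 0.4 z 0.0605
jar0 657 [ 693.5 -351.8] [67.3 67.3] 88.0 z 0.0838
jar 0
phone0 1415 [374.5 124.1] [173.  186.7] 1.3 z 0.0094
phone 0
```

step_arm(increments=[[0,5,0,0,0,-0.01,0.6],[0,11,0,0,0,-0.03,0.6],[0,18,0,0,0,-0.045,0.6],[0,25,0,0,0,-0.06,0.6],[0,30,0,0,0,-0.07,0.6],[0,30,0,0,0,-0.07,0.6],[0,30,0,0,0,-0.07,0.6]])

```text
clock: 41.98
position: [0.5729, -0.3276, 0.2985]
ee_rot: [3.136, 0.026, 0.178]
wrist_force: [-0.2, 0.8, -1.0]
width: 0.0516
grip_force: 0.0
```

```bash
python3 st.py; python3 - <<'E'
from h import *
C=cam("wrist"); w,dw=r.grab_frame("wrist"); P=wcloud(dw,C); k=dw>0
rect("htop",P,k&win(P,(.47,.55),(-.38,-.3),(.212,.222)))
rect("jar",P,k&win(P,(.62,.78),(-.42,-.28),(.08,.09)))
rect("meter",P,k&win(P,(.3,.46),(-.22,-.05),(.03,.06)))
print(r.close_job())
E
```

```text
{'clock': 41.975, 'q': [-0.706, 0.3537, 0.5047, 1.7346, -0.0237, 2.2573], 'position': [0.5729, -0.3276, 0.2985], 'ee_rot': [3.1365, 0.0264, 0.1784], 'width': 0.0516, 'wrist_force': [-0.1752, 0.7692, -1.0492]}
htop 534 [ 506.7 -344.3] [23.5 17. ] 9.8 z 0.2163
jar 2543 [ 698.3 -354.7] [62.1 62.4] 56.7 z 0.0847
meter 3411 [ 383.  -136.6] [ 75. 149.] 1.1 z 0.0334
the job is handed in; nothing more can be done
None
```

The job is handed in at about 42 s: the basket stands upright in the drain tray with both housings in it and the hook is back in its holder, but I viewed 12 pictures against the limit of 10, and one wrist joint read 2.1111 against its stated 2.11 limit for a moment.

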